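Lock the bench shaker for carrying with the T-key and the locking bolt

TASK

Lock the bench shaker for carrying: with the T-handle key from the blue stand, turn the spindle sunk in the shaker's grey lock housing until its brass tab (and so its cross hole) is in line with the red-headed locking bolt, then push the bolt fully home. Put the key back in its stand, upright and right down, and leave the other things on the bench where they are.

Things in the scene. Friction and masses are not known exactly. Their poses are not given: they have to be found in the camera images.
- key_grip (a point): Centre of the T-handle key's black crossbar with orange ends: 76 mm long along the key's y, 14 mm wide along x, 16 mm high. z points up the stem. Loose, 140 g. The foot is 115 mm below; the lowest 50 mm is a socket barrel 20 mm in diameter, the stem above it 11 mm. The key starts standing upright in the blue stand, its foot on the hole's floor.
- key_foot (a point): Centre of the underside of the key's barrel, on the stem's axis; same axes as key_grip. A slot 6.5 mm wide and 14 mm deep with rounded lips is cut across the foot along y (parallel to the crossbar). It goes over the spindle's tab either way round (half a turn is the same) with about 0.14 rad of play each way.
- stand_hole (a point): Centre of the floor of the round hole in the blue key stand (fixed; 80 x 80 mm, 92 mm at the foot, 55 mm high). The floor is 12 mm above the bench; the hole is 28 mm in diameter and 43 mm deep, with a 3 mm chamfer at the mouth, and takes the key's barrel at any yaw.
- shaker: White bench shaker (fixed), with a tube rack on its deck and a grey lock housing, 60 x 60 mm and 90 mm high, at its front (the robot's side). Origin on the bench under the housing's centre; x points back to the rack, y left along the bolt. The housing's top has a round well 26 mm in diameter, 38 mm deep, with a 3 mm chamfer; two red lines beside it mark the bolt's line.
- spindle_tab (a point): Foot of the brass tab on the vertical spindle axis, at the well's floor, 52 mm above the bench. The tab is 12 mm high, 18 mm long along this point's y, 4.5 mm thick along x, with a rounded top. The point turns with the spindle. It turns either way with 0.06 N m of friction, stays where left; no stop within 2 rad of the start; half a turn is the same. Starts 0.5 rad or more off the bolt's line.
- bolt_head (a point): Centre of the outer face of the bolt's round red head (25 mm in diameter, 13 mm thick), 40 mm above the bench, left of the housing. y points outwards along the level bolt: push along -y; friction about 2 N. The face is 67 mm from the spindle's axis when out, 45 mm when home. The bolt passes the cross hole below the tab only with the tab within 0.2 rad of the bolt's line.
- bolt (a joint): How far the bolt has been pushed in: 0 fully out (start), 0.022 m fully home. It stays where it is left.
- timer: Bystander: white bench timer lying face up, 58 x 66 x 18 mm; origin at the centre of its underside.
- petri_dish: Bystander: closed petri dish, 63 mm in diameter, 14 mm high; origin at the centre of its underside.
- beaker: Bystander: white plastic beaker, 64 mm in diameter, 78 mm high; origin at the centre of its underside.
- tip_box: Bystander: blue pipette tip box with clear lid, 90 x 119 x 72 mm; origin at the centre of its underside.
- white_bottle: Bystander: white bottle with red cap, 49 mm in diameter, 110 mm high; origin at the centre of its underside.
- notebook: Bystander: dark notebook lying flat, 106 x 148 x 13 mm; origin at the centre of its underside.
There are look-alikes about, which are no part of the job. Of the things like the part that bears key_grip, leave any that is green; of the rest the smaller one is meant. Of the things like the part that bears stand_hole, leave any that is brown; of the rest the larger one is meant.

How it is judged (in metres and radians):
On the way, in this order (a step that is already met when the one before it is completed fails the run):
1. the key's foot is seated over the spindle's tab in the well (horizontal distance between key_foot and spindle_tab below 0.005 m and z of key_foot in the frame of spindle_tab below 0.006 m and angle between the y axis of key_foot and the y axis of spindle_tab, either way round below 0.25 rad), for 0.1 s.
2. the spindle has been turned with the key until the tab is within 0.2 rad of the bolt's line (angle between the y axis of spindle_tab and the y axis of bolt_head, either way round below 0.2 rad and horizontal distance between key_foot and spindle_tab below 0.006 m and z of key_foot in the frame of spindle_tab below 0.009 m), for 0.1 s.
3. the bolt is pushed home through the cross hole (value of joint bolt above 0.02 m), for 0.1 s.
At the end, for the whole second after the job is handed in: The bolt is home to within 2 mm and at rest, the tab in line with it within 0.3 rad, and the key stands in its stand, its foot within 10 mm of the hole's centre and 6 mm of its floor, tilted by less than 0.2 rad (value of joint bolt above 0.02 m and angle between the y axis of spindle_tab and the y axis of bolt_head, either way round below 0.3 rad and horizontal distance between key_foot and stand_hole below 0.01 m and z of key_foot in the frame of stand_hole below 0.006 m and angle between key_grip's own z axis and vertical below 0.2 rad and velocity of joint bolt below 0.01 m/s); the robot touches nothing.
It fails at once if a bystander is shifted by more than 25 mm (distance of any of timer, petri_dish, beaker, tip_box, white_bottle, notebook from where it was at the start of the episode above 0.025 m).
It also fails if it takes over 58 s, if anything falls off the work surface, if the arm or the gripper's body presses on something with over 40 N, if the wrist force passes 120 N, or if a joint passes its speed limit or range.

ROBOT

A 7-joint arm with a two-finger parallel gripper is mounted at the origin on a cart in front of the work surface, level with it; the furniture and walls round the work are solid. World frame = base frame: x ahead of the robot, y to its left, z up, the work surface at z = 0. Lengths are in m, angles in degrees, forces in N, time in s.
With the tool pointing down it reaches from about 0.4 to 0.85 m from the base axis. Payload 4.5 kg.
Tool frame: the origin (TCP) lies on the centre line of the jaws, within the pads' length; the fingertips stand 19 mm ahead of it and the grasp point (between the pads) is the TCP (ctrl.tcp_to_tips is the distance from the TCP to the fingertips, in m); y points along the fingers, x is the direction in which the jaws open and shut, and the axes are right-handed (so a half turn about y gives the same grasp; the last joint's range is limited). The gripper opens to 85 mm and grips with 20 to 120 N. Pads are 22 mm wide; open, the fingers measure 114 mm over their backs; the gripper's body (76 mm by 85 mm) begins 54 mm behind the grasp point. The pads swing forward as they close: fully open they stand 13 mm farther back than shut.
Start: joints at [78.885, 39.483, -11.15, 89.685, 9.013, 51.709, -12.324], TCP at [0.141, -0.609, 0.226] pointing down, gripper open.
Joint ranges: [-172.22, 172.22], [-26.19, 119.32], [-84.43, 86.54], [7.71, 146.69], [-57.33, 237.33], [2.42, 119.75], [-152.13, 152.13]. Speed limits (degrees/s): [147.25, 147.25, 180, 180, 180, 180, 180].

INTERFACE

Orientations are given as a 3x3 rotation matrix whose columns are the frame's x, y, z axes.
In Python, from workcell import ctrl gives the robot as it stands. The module is installed in compiled form; this text tells all that it offers.
- The arm moves only by the tool move_arm, never from a script. Its argument "motion" is one flat list of numbers, 7 for each row, row after row: the shift along the tool's x, y, z in mm, then the turn, a rotation vector about the tool's x, y, z in rad, then the finger opening in mm, from 0 to 85.4. In form: [dx, dy, dz, rx, ry, rz, grip, dx, dy, dz, rx, ry, rz, grip, ...]. A call has 1 to 10 rows; each row shifts and turns the commanded pose from where the row before left it, along the tool's axes as they then stand; what a row does not reach is not made up. A row lasts 1/10 s, in which the tool goes at most 50 mm and 8.59 degrees, less where a joint would pass 70% of its speed; a pose out of reach is approached as far as the arm can. A call with a gripper value outside its range is refused whole. The fingers move at their own pace and stop on an object; "grip_force" is the grip in N (left out, the last holds). Time passes only in rows, so rows that do not move let the fingers close. It gives the time, the measured TCP pose, the force and the opening at its end, in the units of the state.
- ctrl.get_state(): the state, without advancing time (a new reading comes with each control period).
- ctrl.read_camera(name): name is "scene" or "top" or "wrist"; returns a dict with "image" (480x640x3 uint8, red, green, blue), "camera_matrix" (3x3 intrinsics, pixels), "R" (3x3) and "t" (3): a world point X has camera coordinates R X + t. Camera axes: x right, y down, z forward; pixel columns grow to the right and rows downward; lengths in m; the calibration is good to about 2 mm. A picture is of the moment at which its call begins. There is no depth.
- ctrl.close_job(): hands the job in, once; it reports no verdict.
The state is a dict: "clock": time; "joints": joint angles; "qvel": joint speeds; "effort": joint torques, N m; "tcp_pos": TCP position; "ee_rot": TCP orientation; "ft_force": force on the tool from outside, world axes, zero at the start; "wrist_torque": the same for the moment, N m; "gripper_width": finger opening in m.
Only numpy, scipy, OpenCV 4.12 (cv2) and the standard library are available. Lean on these libraries where they do the work, as an engineer would, in place of code of your own. Each camera call takes 0.05 s, during which the arm holds its last target.

## Working session

There is one attempt and no reset: what is moved stays moved. The work goes in short steps, Python scripts to look and compute and a tool call to move; the robot and the scene stay as the last step left them, time stands still between calls to the robot, and variables do not carry over. Pictures are saved under pics/ and viewed, and the job is handed in when it is done.

Besides the shell and the picture viewer there is one more tool, called after ">>>" by a JSON object that holds its "fn" and its "kwargs". move_arm: Moves the arm, as the interface text tells. Its arguments: {"type":"object","properties":{"motion":{"type":"array"},"grip_force":{"type":"number"}},"required":["motion"]}

```bash
mkdir -p pics; python3 - <<'E'
from workcell import ctrl
import cv2,numpy as np
s=ctrl.get_state()
print(s['clock'],s['tcp_pos'],s['ee_rot'],s['gripper_width'],ctrl.tcp_to_tips)
for n in("scene","top","wrist"):
    c=ctrl.read_camera(n); cv2.imwrite(f"pics/{n}0.png",c['image'][:,:,::-1])
    np.savez(f"pics/{n}0.npz",**c)
    print(n,c['camera_matrix'].round(1).tolist(),(-c['R'].T@c['t']).round(3),c['R'].round(3).tolist())
E
```

```text
0.0 [ 0.14095173 -0.60822986  0.22555977] [[ 2.25882675e-01 -5.19128973e-04  9.74154376e-01]
 [-9.74152772e-01  1.77053796e-03  2.25883247e-01]
 [-1.84203984e-03 -9.99998298e-01 -1.05777078e-04]] 0.08548226723526547 0.019
scene [[464.9, 0.0, 303.4], [0.0, 464.9, 245.1], [0.0, 0.0, 1.0]] [-0.057  0.724  0.836] [[-0.698, -0.716, -0.01], [-0.467, 0.466, -0.751], [0.543, -0.519, -0.66]]
top [[507.0, 0.0, 311.8], [0.0, 507.0, 237.7], [0.0, 0.0, 1.0]] [0.349 0.127 1.2  ] [[-0.007, -1.0, -0.002], [-0.981, 0.007, -0.194], [0.194, 0.001, -0.981]]
wrist [[425.2, 0.0, 310.9], [0.0, 425.2, 250.8], [0.0, 0.0, 1.0]] [ 0.212 -0.592  0.374] [[0.225, -0.974, -0.003], [-0.934, -0.217, 0.285], [-0.278, -0.062, -0.958]]
```

View pics/scene0.png

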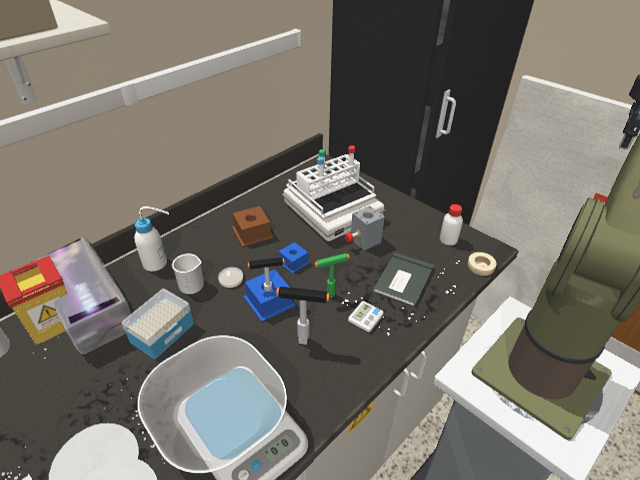

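View pics/top0.png

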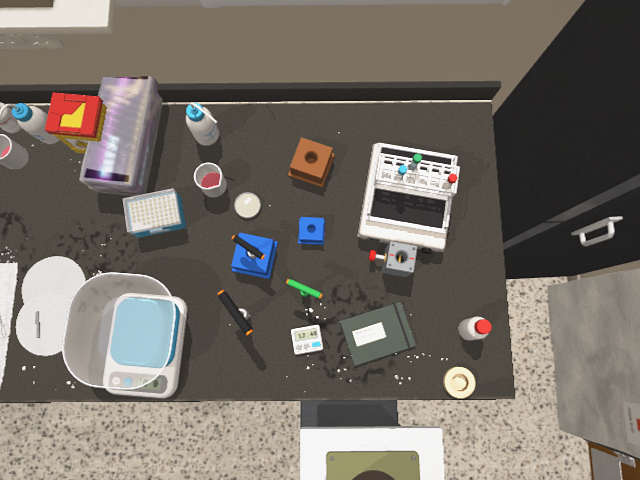

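```bash
python3 - <<'E'
import cv2
a=cv2.imread('pics/top0.png');b=cv2.imread('pics/scene0.png')
cv2.imwrite('pics/z1.png',cv2.resize(a[215:295,205:305],None,fx=8,fy=8,interpolation=cv2.INTER_CUBIC)[:600])
cv2.imwrite('pics/z2.png',cv2.resize(a[225:285,360:435],None,fx=10,fy=10,interpolation=cv2.INTER_CUBIC))
cv2.imwrite('pics/z3.png',cv2.resize(b[195:255,335:400],None,fx=10,fy=10,interpolation=cv2.INTER_CUBIC))
cv2.imwrite('pics/z4.png',cv2.resize(b[240:330,235:345],None,fx=6.6,fy=6.6,interpolation=cv2.INTER_CUBIC))
E
```

```text
(no output)
```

View pics/z1.png

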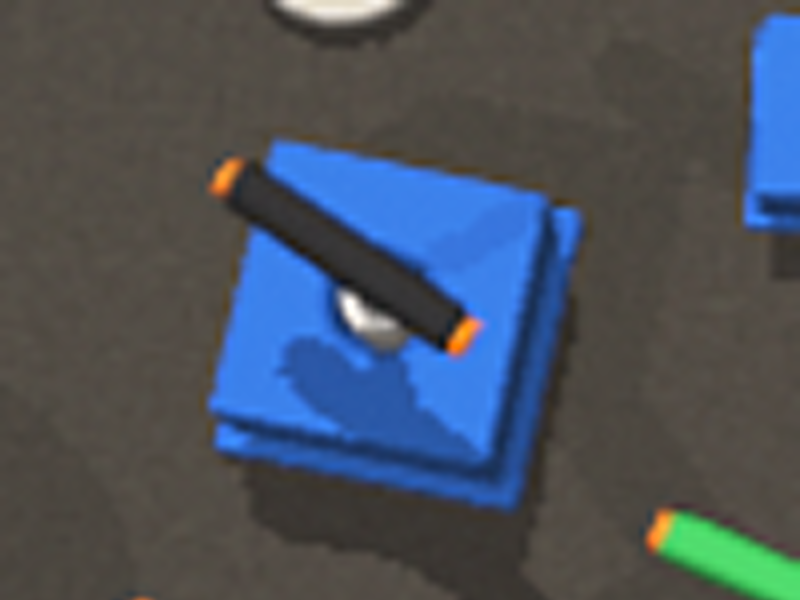

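View pics/z2.png

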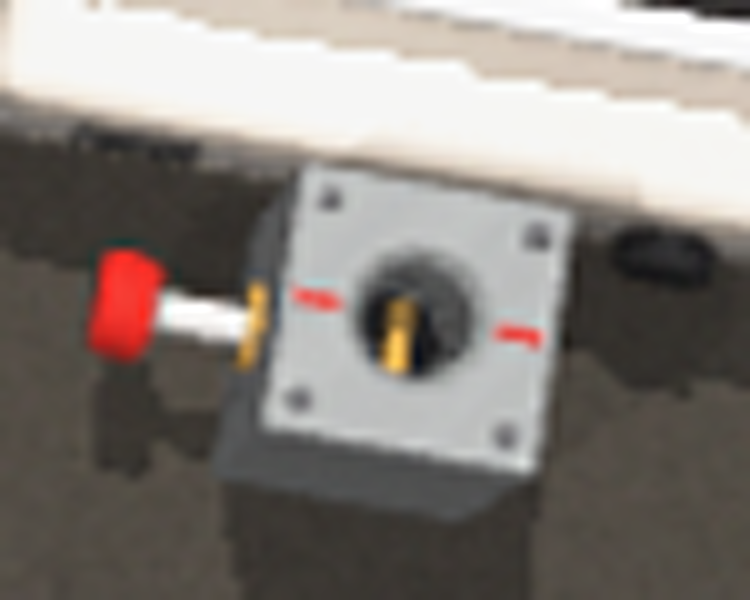

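View pics/z3.png

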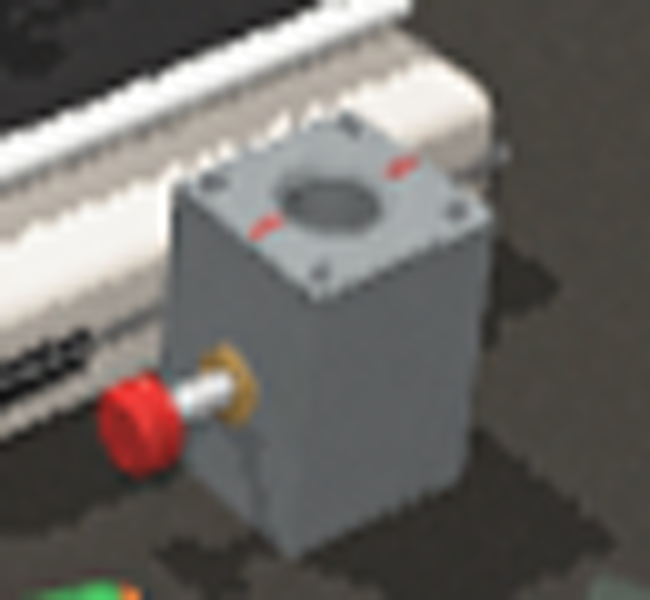

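View pics/z4.png

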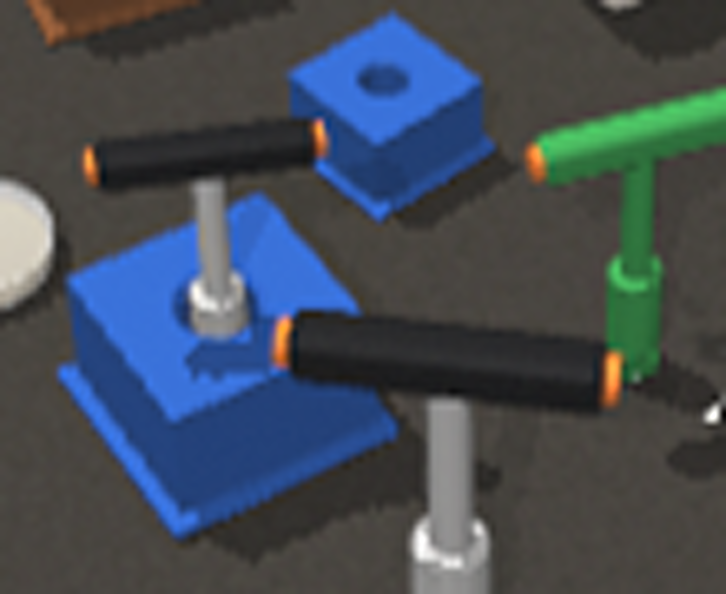

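```bash
cat > h.py <<'E'
import numpy as np,cv2
def load(f): return dict(np.load(f))
def ray(c,p):
    K,R,t=c['camera_matrix'],c['R'],c['t']
    o=-R.T@t; d=R.T@np.linalg.inv(K)@np.array([p[0],p[1],1.]); return o,d/np.linalg.norm(d)
def plane(c,p,z):
    o,d=ray(c,p); return o+d*(z-o[2])/d[2]
def tri(c1,p1,c2,p2):
    o1,d1=ray(c1,p1);o2,d2=ray(c2,p2)
    A=np.stack([d1,-d2],1); s=np.linalg.lstsq(A,o2-o1,rcond=None)[0]
    a=o1+s[0]*d1;b=o2+s[1]*d2; return (a+b)/2,np.linalg.norm(a-b)
def proj(c,X):
    q=c['camera_matrix']@(c['R']@np.asarray(X,float)+c['t']); return q[:2]/q[2]
def z(p,off,s): return (np.array(p)+.5)/s-.5+np.array(off)
def cents(c,lo,hi,box,minA=3):
    x0,y0,x1,y1=box; hsv=cv2.cvtColor(c['image'],cv2.COLOR_RGB2HSV)
    m=cv2.inRange(hsv,np.array(lo),np.array(hi)); k=np.zeros_like(m); k[y0:y1,x0:x1]=m[y0:y1,x0:x1]
    n,l,st,ce=cv2.connectedComponentsWithStats(k)
    return [(ce[i].round(2).tolist(),int(st[i,4])) for i in range(1,n) if st[i,4]>=minA]
E
python3 - <<'E'
from h import *
T=load('pics/top0.npz');S=load('pics/scene0.npz')
Z1=lambda p:z(p,(205,215),8);Z2=lambda p:z(p,(360,225),10);Z3=lambda p:z(p,(335,195),10);Z4=lambda p:z(p,(235,240),6.6)
print(cents(T,(5,120,120),(20,255,255),(225,225,275,265)),cents(S,(5,120,120),(20,255,255),(240,255,290,275)))
a,e1=tri(T,Z1((225,177)),S,Z4((92,165)));b,e2=tri(T,Z1((465,335)),S,Z4((319,138)))
print('bar',a,b,e1,e2,(a+b)/2,np.linalg.norm(a-b),'yaw',np.degrees(np.arctan2(*(b-a)[1::-1])))
c=[plane(T,Z1(p),.055) for p in((275,142),(545,197),(488,468),(212,408))]
print('stand',np.mean(c,0),[np.linalg.norm(c[i]-c[i-1]).round(4) for i in range(4)])
c=[plane(S,Z4(p),.055) for p in((262,193),(395,330),(178,418),(68,282))]
print('standS',np.mean(c,0),[np.linalg.norm(c[i]-c[i-1]).round(4) for i in range(4)])
c=[plane(T,Z2(p),.09) for p in((305,165),(572,213),(535,472),(262,428))]
print('hous',np.mean(c,0),[np.linalg.norm(c[i]-c[i-1]).round(4) for i in range(4)])
c2=[plane(S,Z3(p),.09) for p in((345,118),(492,212),(318,300),(172,185))]
print('housS',np.mean(c2,0),[np.linalg.norm(c2[i]-c2[i-1]).round(4) for i in range(4)])
l=plane(T,Z2((292,295)),.09)-plane(T,Z2((540,340)),.09); print('lines',np.degrees(np.arctan2(l[1],l[0])))
d=c[0]-c[1]+c[3]-c[2];print('edge',np.degrees(np.arctan2(d[1],d[0])))
print('well',plane(T,Z2((415,313)),.09), plane(S,Z3((330,203)),.09))
p,q=plane(T,Z2((402,300)),.064),plane(T,Z2((397,368)),.064);print('tab',p,q,np.degrees(np.arctan2(*(q-p)[1::-1])))
print('bolt head',tri(T,Z2((128,304)),S,Z3((140,425))))
E
```

```text
[([232.64, 236.82], 11), ([262.3, 256.4], 10)] [([282.8, 260.2], 5), ([248.2, 264.9], 10)]
bar [0.56426974 0.2984307  0.12889494] [0.52160159 0.23392827 0.12672607] 0.00015484878218079498 0.001221762234541233 [0.54293566 0.26617948 0.1278105 ] 0.07736820018092003 yaw -123.48450727237415
stand [0.54209721 0.26509846 0.055     ] [np.float64(0.079), np.float64(0.0798), np.float64(0.0798), np.float64(0.0808)]
standS [0.540946   0.26522243 0.055     ] [np.float64(0.0801), np.float64(0.0848), np.float64(0.0831), np.float64(0.0776)]
hous [ 0.52471773 -0.07004408  0.09      ] [np.float64(0.0601), np.float64(0.06), np.float64(0.0589), np.float64(0.0606)]
housS [ 0.52442147 -0.06669464  0.09      ] [np.float64(0.0566), np.float64(0.0537), np.float64(0.0609), np.float64(0.0592)]
lines 79.09962477864939
edge 79.72522949887974
well [ 0.5260278  -0.06932921  0.09      ] [ 0.52461148 -0.06627969  0.09      ]
tab [ 0.53317149 -0.0711027   0.064     ] [ 0.51760777 -0.0693387   0.064     ] 173.5336621362051
bolt head (array([ 0.53752494, -0.01148338,  0.0386153 ]), np.float64(0.0017394293735493956))
```

```bash
cat > go.py <<'E'
# go.py x y z yaw : print total shift in tool frame (before turning) and turn
import sys
from h import *
from workcell import ctrl
from scipy.spatial.transform import Rotation as Ro
s=ctrl.get_state();R=np.array(s['ee_rot']);p=np.array(s['tcp_pos'])
x,y,zz,yaw=map(float,sys.argv[1:5]);w=np.radians(yaw)
Rt=np.array([[np.cos(w),0,-np.sin(w)],[np.sin(w),0,np.cos(w)],[0,-1,0]])
print('t',round(s['clock'],2),'p',p.round(4),'yaw',np.degrees(np.arctan2(R[1,0],R[0,0])).round(2),'grip',round(s['gripper_width']*1e3,1),'F',np.round(s['ft_force'],1),'j',np.round(s['joints'],0))
d=np.array([x,y,zz])-p
print('shift tool mm (now)',(R.T@d*1e3).round(1),' after turn',(Rt.T@d*1e3).round(1),' turn rad',Ro.from_matrix(R.T@Rt).as_rotvec().round(4))
E
python3 - <<'E'
from h import *
T=load('pics/top0.npz');S=load('pics/scene0.npz');Z4=lambda p:z(p,(235,240),6.6)
print('big key ends',tri(T,(221.5,293),S,Z4((285,345))),tri(T,(250,332),S,Z4((610,375))))
print('green',tri(T,(288,283),S,Z4((538,158))),tri(T,(321,296.5),S,(349,257)))
print('red tube',tri(T,(453,178),S,(351.5,150)))
print('bottle cap',tri(T,(484,327),S,(456,210)))
E
python3 go.py 0.452 -0.07 0.24 -90
```

```text
big key ends (array([0.44308048, 0.31711165, 0.14708884]), np.float64(0.0033274853181737554)) (array([0.36340527, 0.25657502, 0.14879536]), np.float64(0.0038819897777942927))
green (array([0.46671621, 0.18122735, 0.11858287]), np.float64(0.005355506609520312)) (array([0.43572609, 0.10920749, 0.11236087]), np.float64(0.00024338358121205603))
red tube (array([ 0.67701619, -0.16925332,  0.17865235]), np.float64(0.0010445347152045134))
bottle cap (array([ 0.3693992 , -0.23960125,  0.09613036]), np.float64(0.0001099348363896232))
t 0.15 p [ 0.141  -0.6084  0.2258] yaw -76.94 grip 85.3 F [ 0.2  0.1 -0.6] j [ 79.  40. -11.  90.   9.  52. -12.]
shift tool mm (now) [-454.2  -13.6  424.6]  after turn [-538.4  -14.2  311. ]  turn rad [ 2.000e-04  2.279e-01 -1.400e-03]
```

>>> {"fn": "move_arm", "kwargs": {"motion": [-32, -1, 30, 0, 0.023, 0, 60, -32, -1, 30, 0, 0.023, 0, 60, -32, -1, 30, 0, 0.023, 0, 60, -32, -1, 30, 0, 0.023, 0, 60, -32, -1, 30, 0, 0.023, 0, 60, -32, -1, 30, 0, 0.023, 0, 60, -32, -1, 30, 0, 0.023, 0, 60, -32, -1, 30, 0, 0.023, 0, 60, -32, -1, 30, 0, 0.023, 0, 60, -32, -1, 30, 0, 0.023, 0, 60]}}

```text
clock: 1.15
tcp_pos: [0.3993, -0.2533, 0.2364]
ee_rot: [[-0.003, -0.0, 1.0], [-1.0, -0.0, -0.003], [0.0, -1.0, -0.0]]
ft_force: [0.5, -0.5, -0.2]
gripper_width: 0.0598
```

```bash
python3 go.py 0.452 -0.07 0.22 -90
```

```text
t 1.15 p [ 0.3993 -0.2533  0.2364] yaw -90.18 grip 59.8 F [ 0.5 -0.5 -0.2] j [ 30.  27.  -5. 115.   4.  38. -68.]
shift tool mm (now) [-183.5   16.4   52.1]  after turn [-183.3   16.4   52.7]  turn rad [ 0.0002 -0.0032  0.    ]
```

>>> {"fn": "move_arm", "kwargs": {"motion": [-30, 0, 9, 0, 0, 0, 50, -36, 0, 10, 0, 0, 0, 50, -36, 4, 10, 0, 0, 0, 50, -36, 6, 10, 0, 0, 0, 50, -36, 6, 10, 0, 0, 0, 50, -9, 20, 4, 0, 0, 0, 50, 0, 20, 0, 0, 0, 0, 50, 0, 0, 0, 0, 0, 0, 50]}}

```text
clock: 1.95
tcp_pos: [0.4505, -0.0713, 0.1786]
ee_rot: [[-0.001, -0.005, 1.0], [-1.0, 0.0, -0.001], [-0.0, -1.0, -0.005]]
ft_force: [0.8, -0.5, -0.3]
gripper_width: 0.05
```

```bash
python3 - <<'E'
from h import *
from workcell import ctrl
c=ctrl.read_camera('wrist');np.savez('pics/w1.npz',**c);cv2.imwrite('pics/w1.png',c['image'][:,:,::-1])
print(proj(c,(.525,-.069,.09)),proj(c,(.525,-.069,.06)),-c['R'].T@c['t'])
E
python3 go.py 0.452 -0.07 0.18 -90
```

```text
[306.67482604 119.37504505] [307.21880582 119.66812464] [ 0.52367667 -0.07155835  0.32627545]
t 2.0 p [ 0.4511 -0.0719  0.1797] yaw -90.1 grip 50.2 F [ 0.3 -0.5 -0.1] j [  6.  32.  -4. 121.   4.  28. -91.]
shift tool mm (now) [-1.9 -0.3  0.9]  after turn [-1.9 -0.3  0.9]  turn rad [ 0.003  -0.0018  0.    ]
```

View pics/w1.png

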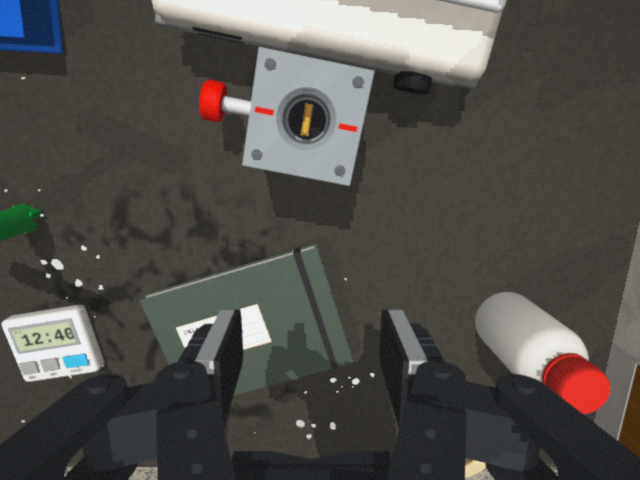

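```bash
cat > tab.py <<'E'
import sys
from h import *
def meas(f,zt=.063,off=None):
    W=load(f); hsv=cv2.cvtColor(W['image'],cv2.COLOR_RGB2HSV)
    ctr=proj(W,(.525,-.069,.062))
    yy,xx=np.mgrid[:480,:640]; near=(np.hypot(xx-ctr[0],yy-ctr[1])<24)
    m=((cv2.inRange(hsv,(15,100,90),(32,255,255))>0)&near)
    P=np.array([plane(W,p,zt)[:2] for p in np.argwhere(m)[:,::-1]])
    r=cv2.minAreaRect((P*1e4).astype(np.float32));u=np.linalg.svd(P-P.mean(0))[2][0]
    print('tab n',m.sum(),'ctr',np.array(r[0])/1e4,'size mm',np.array(r[1])/10,'yaw svd',np.degrees(np.arctan2(u[1],u[0]))%180)
    for zz,nm in((.09,'red'),):
        rr=((cv2.inRange(hsv,(0,150,120),(6,255,255))>0)|(cv2.inRange(hsv,(174,150,120),(180,255,255))>0))&(np.hypot(xx-ctr[0],yy-ctr[1])<65)
        n,l,st,ce=cv2.connectedComponentsWithStats(rr.astype(np.uint8))
        C=[plane(W,ce[i],zz) for i in range(1,n) if 15<st[i,4]]
        print('red',[(c.round(4).tolist()) for c in C])
        if len(C)>=2: d=C[0]-C[1];print('line yaw',np.degrees(np.arctan2(d[1],d[0]))%180,'mid',(C[0]+C[1])/2)
    cv2.imwrite('pics/ztab_%s.png'%f[5:-4],cv2.resize(W['image'][int(ctr[1])-50:int(ctr[1])+50,int(ctr[0])-50:int(ctr[0])+50,::-1],None,fx=6,fy=6,interpolation=cv2.INTER_CUBIC))
meas(sys.argv[1])
E
python3 tab.py pics/w1.npz
python3 - <<'E'
from h import *
W=load('pics/w1.npz')
print('bolt head',cents(W,(0,170,120),(6,255,255),(190,70,235,130)))
E
```

```text
tab n 252 ctr [ 0.52501167 -0.06841148] size mm [ 4.89556351 18.33535767] yaw svd 170.32418745828917
red [[0.5295, -0.0462, 0.09], [0.5209, -0.0907, 0.09]]
line yaw 79.13552958978032 mid [ 0.52519849 -0.06847695  0.09      ]
bolt head [([210.53, 99.18], 814)]
```

View pics/ztab_w1.png

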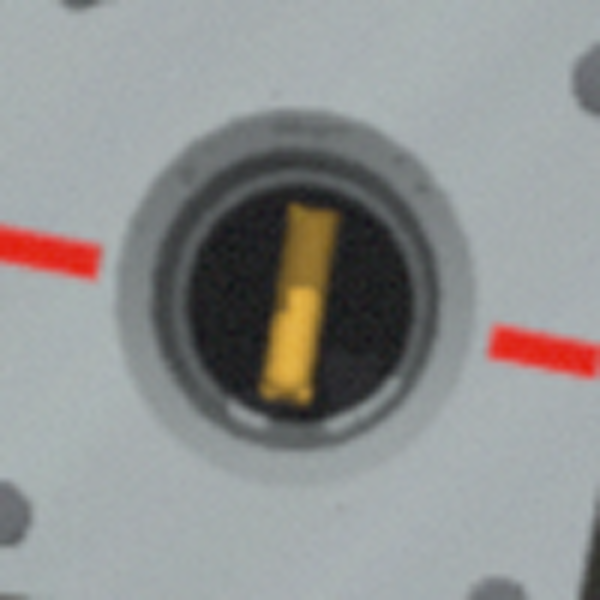

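>>> {"fn": "move_arm", "kwargs": {"motion": [0, -40, 0, 0, 0, 0, 50, -28, -40, 7, 0, 0, 0, 50, -39, 0, 11, 0, 0, 0, 50, -39, 0, 11, 0, 0, 0, 50, -39, 0, 11, 0, 0, 0, 50, -39, 0, 11, 0, 0, 0, 50, -39, 0, 11, 0, 0, 0, 50, -39, 0, 11, 0, 0, 0, 50, -39, 0, 11, 0, 0, 0, 50, -37, 0, 8, 0, 0, 0, 50]}}

```text
clock: 3.0
tcp_pos: [0.5457, 0.2669, 0.2618]
ee_rot: [[-0.003, 0.002, 1.0], [-1.0, 0.001, -0.003], [-0.001, -1.0, 0.002]]
ft_force: [0.9, -0.8, -0.1]
gripper_width: 0.05
```

>>> {"fn": "move_arm", "kwargs": {"motion": [0, 0, 0, 0, -0.124, 0, 50, 0, 0, 0, 0, -0.124, 0, 50, 0, 0, 0, 0, -0.124, 0, 50, 0, 0, 0, 0, -0.124, 0, 50, 0, 0, 0, 0, -0.124, 0, 50, 0, 0, 0, 0, -0.124, 0, 50, 0, 0, 0, 0, -0.124, 0, 50, 0, 0, 0, 0, -0.119, 0, 50, 0, 0, 0, 0, 0, 0, 50]}}

```text
clock: 3.9
tcp_pos: [0.5453, 0.2647, 0.2615]
ee_rot: [[0.832, 0.001, 0.554], [-0.554, 0.0, 0.832], [0.001, -1.0, 0.001]]
ft_force: [-0.3, 0.2, 0.2]
gripper_width: 0.0501
```

```bash
python3 go.py 0.543 0.266 0.22 -33.5; python3 - <<'E'
from h import *
from workcell import ctrl
c=ctrl.read_camera('wrist');np.savez('pics/w2.npz',**c);cv2.imwrite('pics/w2.png',c['image'][:,:,::-1])
E
```

```text
t 3.9 p [0.5453 0.2647 0.2615] yaw -33.65 grip 50.1 F [-0.3  0.2  0.2] j [-19.  36. -19.  90.  14.  55. -77.]
shift tool mm (now) [-2.6 41.5 -0.3]  after turn [-2.6 41.5 -0.2]  turn rad [-0.0007 -0.0027  0.0007]
```

View pics/w2.png

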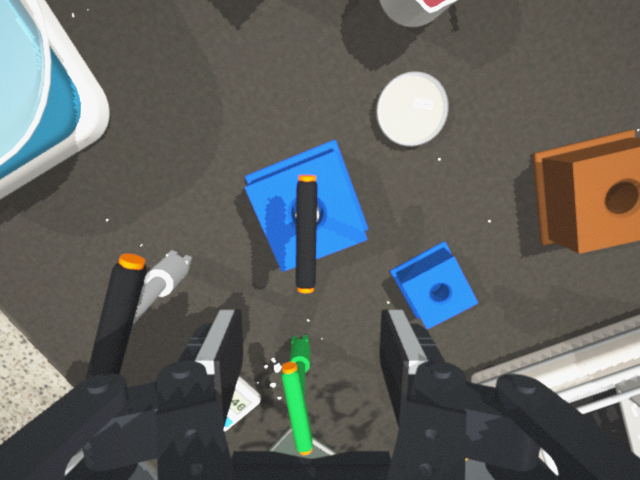

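```bash
python3 - <<'E'
from h import *
W=load('pics/w2.npz');T=load('pics/top0.npz')
e=cents(W,(5,150,120),(20,255,255),(290,160,325,300));print(e)
a,b=[plane(W,np.array(q[0]),.131) for q in e];d=b-a
print(a,b,(a+b)/2,np.linalg.norm(d),np.degrees(np.arctan2(d[1],d[0])))
print(tri(W,e[0][0],T,(232.6,236.8)),tri(W,e[1][0],T,(262.3,256.4)))
# stand top corners
c=[plane(W,p,.055) for p in((334,143),(366,237),(284,270))]
print('stand',(c[0]+c[2])/2)
E
python3 go.py 0.543 0.266 0.13 -33.5
```

```text
[([306.26, 178.48], 50), ([304.65, 289.81], 54)]
[0.5643011  0.29880358 0.131     ] [0.5201013 0.2349979 0.131    ] [0.5422012  0.26690074 0.131     ] 0.07761949945934943 -124.71131568670026
(array([0.56411317, 0.29863751, 0.12888766]), np.float64(8.203601403716858e-05)) (array([0.52027711, 0.23437003, 0.13016886]), np.float64(0.0010324339995906825))
stand [0.54533136 0.26954264 0.055     ]
t 3.95 p [0.5452 0.2649 0.2613] yaw -33.8 grip 50.3 F [-0.3  0.5 -0.3] j [-19.  36. -19.  90.  14.  55. -77.]
shift tool mm (now) [ -2.5 131.3  -0.4]  after turn [ -2.4 131.3  -0.3]  turn rad [-0.0006 -0.0052  0.0006]
```

>>> {"fn": "move_arm", "kwargs": {"motion": [-3.5, 20, -0.4, 0, 0.015, 0, 50, 0, 30, 0, 0, 0, 0, 50, 0, 30, 0, 0, 0, 0, 50, 0, 25, 0, 0, 0, 0, 50, 0, 20, 0, 0, 0, 0, 50, 0, 8, 0, 0, 0, 0, 50, 0, 0, 0, 0, 0, 0, 50]}}

```text
clock: 4.65
tcp_pos: [0.5413, 0.2668, 0.1269]
ee_rot: [[0.824, -0.001, 0.567], [-0.567, -0.001, 0.824], [-0.0, -1.0, -0.002]]
ft_force: [-0.7, 0.8, -0.5]
gripper_width: 0.0502
```

>>> {"fn": "move_arm", "kwargs": {"motion": [0, 0, 0, 0, 0, 0, 30, 0, 0, 0, 0, 0, 0, 16, 0, 0, 0, 0, 0, 0, 10, 0, 0, 0, 0, 0, 0, 5, 0, 0, 0, 0, 0, 0, 5, 0, 0, 0, 0, 0, 0, 5], "grip_force": 60}}

```text
clock: 5.25
tcp_pos: [0.5426, 0.268, 0.1287]
ee_rot: [[0.825, 0.003, 0.566], [-0.566, 0.001, 0.825], [0.001, -1.0, 0.003]]
ft_force: [0.2, -1.4, 5.8]
gripper_width: 0.0096
```

```bash
python3 - <<'E'
from h import *
from workcell import ctrl
print(ctrl.get_state()['gripper_width'],ctrl.get_state()['ft_force'])
c=ctrl.read_camera('wrist');s=ctrl.read_camera('scene')
cv2.imwrite('pics/w3.png',np.hstack([c['image'][:,:,::-1][150:480,150:470],cv2.resize(s['image'][:,:,::-1][180:345,180:340],None,fx=2,fy=2)]))
print(ctrl.get_state()['gripper_width'],ctrl.get_state()['ft_force'])
E
```

```text
0.009618543494769654 [ 0.20330614 -1.38740829  5.76839456]
0.009677880276782947 [ 0.30329881 -0.1435017   6.43606334]
```

View pics/w3.png

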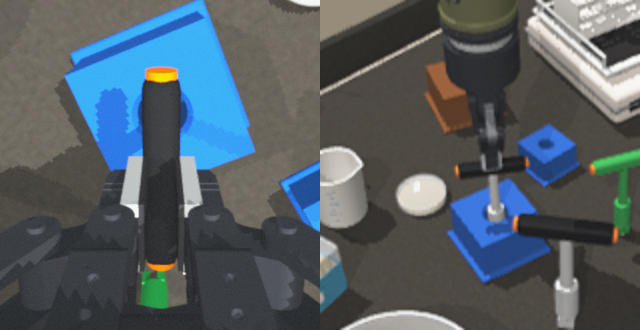

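```bash
python3 - <<'E'
from h import *
from workcell import ctrl
s=ctrl.read_camera('scene');np.savez('pics/s3.npz',**s)
cv2.imwrite('pics/s3.png',cv2.resize(s['image'][:,:,::-1][220:310,230:310],None,fx=6.6,fy=6.6,interpolation=cv2.INTER_CUBIC))
t=ctrl.get_state()
for p in ((0,0,0),(0,0.019,0)): print(proj(s,t['tcp_pos']+t['ee_rot']@np.array(p)))
e=cents(s,(5,120,120),(20,255,255),(240,250,300,280));print(e)
print((proj(s,t['tcp_pos'])-(230,220))*6.6)
E
```

```text
[265.35407611 262.74335293]
[265.8744754 268.8964228]
[([283.0, 260.5], 4), ([247.89, 264.67], 9)]
[233.3369023  282.10612935]
```

View pics/s3.png

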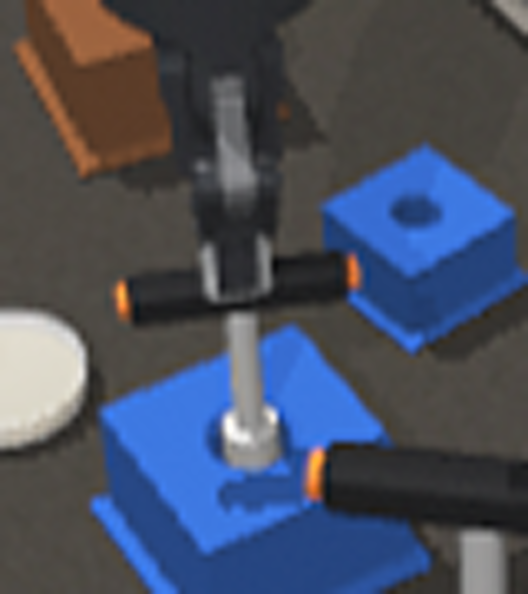

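>>> {"fn": "move_arm", "kwargs": {"motion": [0, -5, 0, 0, 0, 0, 5, 0, -10, 0, 0, 0, 0, 5, 0, -20, 0, 0, 0, 0, 5, 0, -20, 0, 0, 0, 0, 5, 0, -20, 0, 0, 0, 0, 5, 0, -20, 0, 0, 0, 0, 5, 0, -15, 0, 0, 0, 0, 5, 0, 0, 0, 0, 0, 0, 5]}}

```text
clock: 6.2
tcp_pos: [0.5427, 0.2681, 0.2399]
ee_rot: [[0.825, 0.004, 0.566], [-0.566, 0.002, 0.825], [0.002, -1.0, 0.004]]
ft_force: [0.5, -0.1, -2.1]
gripper_width: 0.0095
```

```bash
python3 - <<'E'
from h import *
from workcell import ctrl
s=ctrl.read_camera('scene');np.savez('pics/s4.npz',**s)
w=ctrl.read_camera('wrist');np.savez('pics/w4.npz',**w)
t=ctrl.get_state();print(t['gripper_width'],t['ft_force'])
p=proj(s,t['tcp_pos']).astype(int);print(p)
cv2.imwrite('pics/s4.png',np.hstack([cv2.resize(s['image'][:,:,::-1][p[1]-40:p[1]+80,p[0]-40:p[0]+40],None,fx=4,fy=4,interpolation=cv2.INTER_CUBIC),w['image'][:,:,::-1][:,150:470]]))
E
python3 go.py 0.525 -.0684 .25 -99.7
```

```text
0.009701276727820493 [ 0.67669678 -0.44502511 -1.31600216]
[262 224]
t 6.3 p [0.5413 0.2671 0.2373] yaw -34.43 grip 9.7 F [ 0.7 -0.4 -1.3] j [-20.  38. -19.  93.  14.  52. -78.]
shift tool mm (now) [ 176.2  -12.6 -286. ]  after turn [333.5 -12.7  40.4]  turn rad [3.0000e-04 1.1391e+00 2.0000e-04]
```

View pics/s4.png

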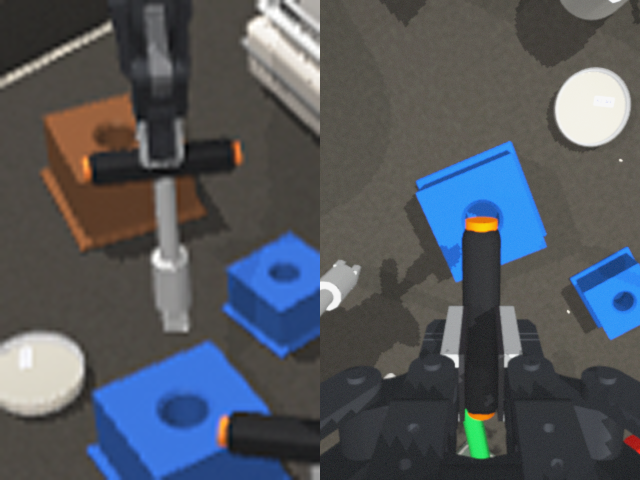

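```bash
cat > key.py <<'E'
import sys
from h import *
from workcell import ctrl
t=ctrl.get_state();R=np.array(t['ee_rot']);p=np.array(t['tcp_pos'])
w=ctrl.read_camera('wrist');np.savez('pics/%s.npz'%sys.argv[1],**w)
cv2.imwrite('pics/%s.png'%sys.argv[1],w['image'][:,:,::-1])
e=cents(w,(5,150,120),(22,255,255),(280,180,330,440));print(e)
P=[R.T@(plane(w,q[0],p[2]+.003)-p)*1e3 for q in e];print([x.round(1) for x in P])
E
python3 key.py w5
python3 - <<'E'
from h import *
from workcell import ctrl
s=load('pics/s4.npz');t=ctrl.get_state();p=t['tcp_pos']
print('pred foot',proj(s,p-np.array([0,0,.115])),'obs',222+176/4,184+328/4)
E
```

```text
[([310.6, 223.41], 314), ([311.19, 415.98], 129)]
[array([-0. , -3. , 39.3]), array([  0.1,  -3. , -40. ])]
pred foot [266.44607289 265.13035024] obs 266.0 266.0
```

>>> {"fn": "move_arm", "kwargs": {"motion": [0, -30, 0, 0, 0, 0, 5, 19, -15, -31, 0, 0, 0, 5, 20, 0, -32, 0, 0, 0, 5, 20, 0, -32, 0, 0, 0, 5, 20, 0, -32, 0, 0, 0, 5, 20, 0, -32, 0, 0, 0, 5, 20, 0, -32, 0, 0, 0, 5, 20, 0, -32, 0, 0, 0, 5, 20, 0, -32, 0, 0, 0, 5, 17, 0, -31, 0, 0, 0, 5]}}

```text
clock: 7.35
tcp_pos: [0.5242, -0.07, 0.2813]
ee_rot: [[0.824, -0.002, 0.566], [-0.566, -0.0, 0.824], [-0.002, -1.0, -0.001]]
ft_force: [1.5, -1.0, -1.5]
gripper_width: 0.0099
```

>>> {"fn": "move_arm", "kwargs": {"motion": [0, 0, 0, 0, 0.12, 0, 5, 0, 0, 0, 0, 0.12, 0, 5, 0, 0, 0, 0, 0.12, 0, 5, 0, 0, 0, 0, 0.12, 0, 5, 0, 0, 0, 0, 0.12, 0, 5, 0, 0, 0, 0, 0.12, 0, 5, 0, 0, 0, 0, 0.12, 0, 5, 0, 0, 0, 0, 0.12, 0, 5, 0, 0, 0, 0, 0.12, 0, 5, 0, 0, 0, 0, 0.06, 0, 5]}}

```text
clock: 8.35
tcp_pos: [0.5242, -0.0679, 0.2812]
ee_rot: [[-0.173, -0.003, 0.985], [-0.985, -0.0, -0.173], [0.001, -1.0, -0.003]]
ft_force: [0.0, -0.1, -1.0]
gripper_width: 0.0099
```

>>> {"fn": "move_arm", "kwargs": {"motion": [0, 0, 0, 0, 0, 0, 5, 0, 0, 0, 0, 0, 0, 5]}}

```text
clock: 8.55
tcp_pos: [0.5246, -0.0679, 0.2817]
ee_rot: [[-0.168, -0.002, 0.986], [-0.986, -0.0, -0.168], [0.0, -1.0, -0.002]]
ft_force: [0.6, -0.9, -1.0]
gripper_width: 0.0098
```

```bash
python3 go.py 0.525 -.0684 .22 -99.7;python3 key.py w6;python3 go.py 0.525 -.0684 .22 -99.7
```

```text
t 8.55 p [ 0.5246 -0.0679  0.2817] yaw -99.65 grip 9.8 F [ 0.6 -0.9 -1. ] j [  3.  28.  -2. 102.   1.  50. -98.]
shift tool mm (now) [ 0.4 61.7  0.6]  after turn [ 0.4 61.7  0.5]  turn rad [0.0016 0.0009 0.0003]
[([311.06, 221.78], 518), ([310.57, 416.15], 144)]
[array([ 0.1, -3.1, 39.9]), array([ -0.1,  -2.9, -40.1])]
t 8.6 p [ 0.5247 -0.068   0.2818] yaw -99.67 grip 9.7 F [-0.8  1.  -1.1] j [  3.  28.  -2. 102.   1.  50. -98.]
shift tool mm (now) [ 0.4 61.8  0.5]  after turn [ 0.4 61.8  0.4]  turn rad [0.0013 0.0006 0.0002]
```

View pics/w6.png

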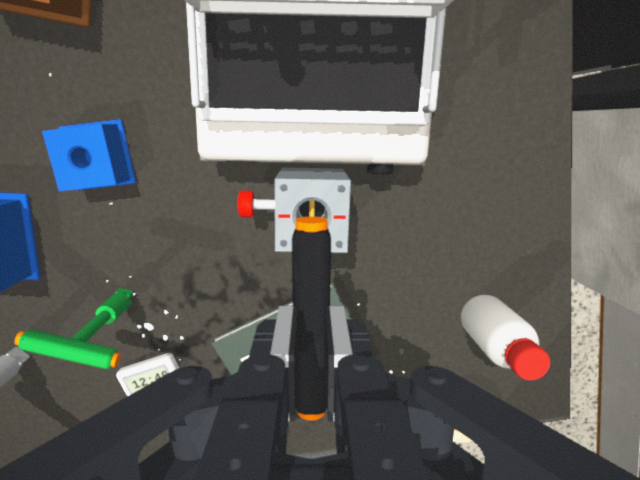

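>>> {"fn": "move_arm", "kwargs": {"motion": [0.4, 20, 0.4, 0, 0, 0, 5, 0, 30, 0, 0, 0, 0, 5, 0, 15, 0, 0, 0, 0, 5, 0, 10, 0, 0, 0, 0, 5, 0, 8, 0, 0, 0, 0, 5, 0, 8, 0, 0, 0, 0, 5, 0, 6, 0, 0, 0, 0, 5, 0, 4, 0, 0, 0, 0, 5]}}

```text
clock: 9.4
tcp_pos: [0.5255, -0.0685, 0.1812]
ee_rot: [[-0.169, 0.0, 0.986], [-0.986, -0.0, -0.169], [0.0, -1.0, 0.0]]
ft_force: [0.3, 0.1, -1.0]
gripper_width: 0.0097
```

```bash
python3 go.py 0.525 -.0684 .1675 -99.7
```

```text
t 9.4 p [ 0.5255 -0.0685  0.1812] yaw -99.74 grip 9.7 F [ 0.3  0.1 -1. ] j [  3.  36.  -2. 109.   2.  35. -99.]
shift tool mm (now) [ 0.  13.7 -0.6]  after turn [ 0.  13.7 -0.5]  turn rad [-0.0004 -0.0007  0.    ]
```

In the well with no contact; now over the tab.

>>> {"fn": "move_arm", "kwargs": {"motion": [0, 3, 0, 0, 0, 0, 5, 0, 3, 0, 0, 0, 0, 5, 0, 3, 0, 0, 0, 0, 5, 0, 2, 0, 0, 0, 0, 5, 0, 0, 0, 0, 0, 0, 5]}}

```text
clock: 9.9
tcp_pos: [0.5252, -0.0685, 0.1702]
ee_rot: [[-0.169, -0.0, 0.986], [-0.986, -0.0, -0.169], [0.0, -1.0, -0.0]]
ft_force: [-0.2, -0.4, -1.6]
gripper_width: 0.0098
```

>>> {"fn": "move_arm", "kwargs": {"motion": [0, 1, 0, 0, 0, 0, 5, 0, 1, 0, 0, 0, 0, 5, 0, 1, 0, 0, 0, 0, 5, 0, 0, 0, 0, 0, 0, 5, 0, 0, 0, 0, 0, 0, 5]}}

```text
clock: 10.4
tcp_pos: [0.5268, -0.0686, 0.1686]
ee_rot: [[-0.17, 0.003, 0.986], [-0.986, -0.0, -0.17], [-0.0, -1.0, 0.003]]
ft_force: [-1.1, -0.0, 7.2]
gripper_width: 0.0103
```

>>> {"fn": "move_arm", "kwargs": {"motion": [0, -1, 0, 0, 0, 0, 5, 0, 0, 0, 0, -0.1, 0, 5, 0, 0, 0, 0, -0.1, 0, 5, 0, 0, 0, 0, -0.1, 0, 5, 0, 0, 0, 0, -0.1, 0, 5, 0, 0, 0, 0, -0.1, 0, 5, 0, 0, 0, 0, -0.1, 0, 5, 0, 0, 0, 0, -0.1, 0, 5, 0, 0, 0, 0, 0, 0, 5]}}

```text
clock: 11.3
tcp_pos: [0.5258, -0.0686, 0.1688]
ee_rot: [[0.505, 0.001, 0.863], [-0.863, 0.0, 0.505], [0.0, -1.0, 0.001]]
ft_force: [-0.8, -0.0, 2.9]
gripper_width: 0.0097
```

```bash
python3 go.py 0.525 -.0684 .1675 -6
```

```text
t 11.3 p [ 0.5258 -0.0686  0.1688] yaw -59.65 grip 9.7 F [-0.8 -0.   2.9] j [ 11.  37. -13. 109.  14.  35. -71.]
shift tool mm (now) [-0.5  1.3 -0.6]  after turn [-0.8  1.3  0.1]  turn rad [-9.000e-04 -9.363e-01  8.000e-04]
```

>>> {"fn": "move_arm", "kwargs": {"motion": [0, 0, 0, 0, -0.1, 0, 5, 0, 0, 0, 0, -0.1, 0, 5, 0, 0, 0, 0, -0.1, 0, 5, 0, 0, 0, 0, -0.1, 0, 5, 0, 0, 0, 0, -0.1, 0, 5, 0, 0, 0, 0, -0.1, 0, 5, 0, 0, 0, 0, -0.1, 0, 5, 0, 0, 0, 0, -0.1, 0, 5, 0, 0, 0, 0, -0.1, 0, 5, 0, 0, 0, 0, -0.04, 0, 5]}}

```text
clock: 12.3
tcp_pos: [0.5258, -0.0685, 0.1688]
ee_rot: [[0.995, 0.001, 0.101], [-0.101, 0.0, 0.995], [0.001, -1.0, 0.0]]
ft_force: [0.0, -0.6, 4.3]
gripper_width: 0.0097
```

>>> {"fn": "move_arm", "kwargs": {"motion": [0, 0, 0, 0, 0, 0, 5, 0, 0, 0, 0, 0, 0, 5, 0, 0, 0, 0, 0, 0, 5]}}

```text
clock: 12.6
tcp_pos: [0.5257, -0.0684, 0.1687]
ee_rot: [[0.995, 0.001, 0.103], [-0.103, -0.0, 0.995], [0.001, -1.0, -0.0]]
ft_force: [0.0, 0.2, 5.3]
gripper_width: 0.0098
```

```bash
python3 go.py 0.525 -.0684 .1675 -6; python3 key.py w7; python3 - <<'E'
from workcell import ctrl
print(ctrl.get_state()['wrist_torque'])
E
```

```text
t 12.6 p [ 0.5257 -0.0684  0.1687] yaw -5.92 grip 9.8 F [0.  0.2 5.3] j [ 20.  39. -29. 109.  29.  39. -32.]
shift tool mm (now) [-0.7  1.2 -0. ]  after turn [-0.7  1.2 -0. ]  turn rad [0.0001 0.0014 0.0008]
[([314.54, 192.94], 106), ([312.05, 223.91], 418), ([310.18, 416.12], 136)]
[array([ 1.3, -3. , 49.9]), array([ 0.5, -3. , 39. ]), array([ -0.3,  -3. , -40. ])]
[ 0.0509025   0.02208995 -0.04241421]
```

View pics/w7.png

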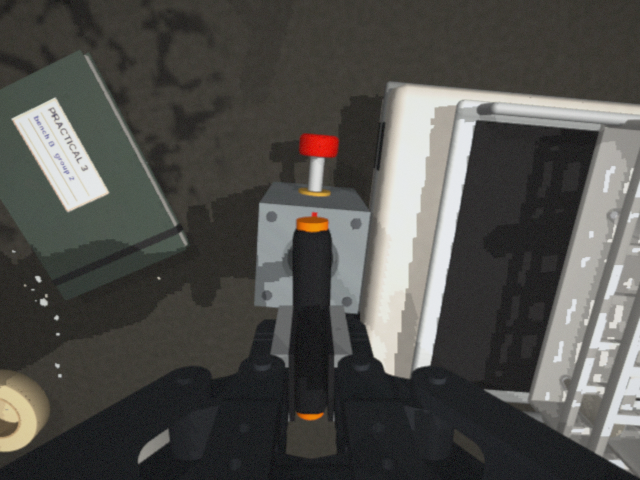

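>>> {"fn": "move_arm", "kwargs": {"motion": [0, -5, 0, 0, 0, 0, 5, 0, -10, 0, 0, 0, 0, 5, 0, -15, 0, 0, 0, 0, 5, 0, -20, 0, 0, 0, 0, 5, 0, -20, 0, 0, 0, 0, 5, 0, -20, 0, 0, 0, 0, 5, 0, -20, -20, 0, 0, 0, 5, 0, 0, -30, 0, 0, 0, 5, 0, 0, -20, 0, 0, 0, 5, 0, 0, 0, 0, 0, 0, 5]}}

```text
clock: 13.65
tcp_pos: [0.5173, -0.1423, 0.2786]
ee_rot: [[0.994, -0.001, 0.108], [-0.108, -0.003, 0.994], [-0.001, -1.0, -0.003]]
ft_force: [-0.2, -1.1, -0.3]
gripper_width: 0.0094
```

```bash
python3 key.py w8; python3 tab.py pics/w8.npz; python3 go.py .543 .267 .28 -5.9
```

```text
[([311.08, 223.71], 421), ([311.24, 416.03], 116)]
[array([ 0.1, -3.1, 39.1]), array([  0.1,  -2.9, -40.1])]
tab n 119 ctr [ 0.52513652 -0.06851406] size mm [17.31384277  4.71718559] yaw svd 72.70818993000145
red [[0.5293, -0.0463, 0.09], [0.521, -0.0905, 0.09]]
line yaw 79.29029698739788 mid [ 0.52515533 -0.06841426  0.09      ]
t 13.7 p [ 0.5178 -0.1397  0.2786] yaw -6.01 grip 9.4 F [ 0.3 -0.  -0.7] j [ 31.  32. -35. 100.  22.  54. -18.]
shift tool mm (now) [-17.5  -1.6 407.1]  after turn [-16.7  -1.4 407.2]  turn rad [ 0.0007 -0.0019 -0.0004]
```

View pics/ztab_w8.png

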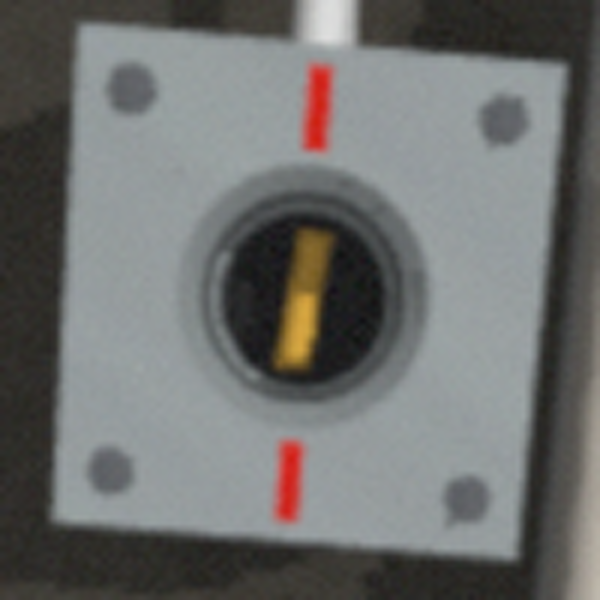

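>>> {"fn": "move_arm", "kwargs": {"motion": [-1, 0, 30, 0, 0, 0, 5, -2, 0, 42, 0, 0, 0, 5, -2, 0, 42, 0, 0, 0, 5, -2, 0, 42, 0, 0, 0, 5, -2, 0, 42, 0, 0, 0, 5, -2, 0, 42, 0, 0, 0, 5, -2, 0, 42, 0, 0, 0, 5, -2, 0, 42, 0, 0, 0, 5, -2, 0, 42, 0, 0, 0, 5, -1, 0, 41, 0, 0, 0, 5]}}

```text
clock: 14.7
tcp_pos: [0.5399, 0.2722, 0.2787]
ee_rot: [[0.995, -0.001, 0.098], [-0.098, 0.001, 0.995], [-0.001, -1.0, 0.001]]
ft_force: [1.4, -0.7, -0.9]
gripper_width: 0.0098
```

>>> {"fn": "move_arm", "kwargs": {"motion": [0, 0, 0, 0, 0, 0, 5, 0, 0, 0, 0, 0, 0, 5]}}

```text
clock: 14.9
tcp_pos: [0.5398, 0.2712, 0.2784]
ee_rot: [[0.995, -0.001, 0.096], [-0.096, 0.001, 0.995], [-0.001, -1.0, 0.001]]
ft_force: [-0.3, -0.6, -0.9]
gripper_width: 0.0097
```

```bash
python3 go.py .542 .2665 .2 -6; python3 key.py w9;python3 go.py .542 .2665 .2 -6
```

```text
t 14.9 p [0.5398 0.2712 0.2784] yaw -5.53 grip 9.7 F [-0.3 -0.6 -0.9] j [-13.  37. -33.  89.  22.  60. -57.]
shift tool mm (now) [ 2.7 78.3 -4.5]  after turn [ 2.6 78.4 -4.4]  turn rad [-0.0006  0.0081 -0.0012]
[([310.16, 223.21], 283), ([310.57, 415.94], 121)]
[array([-0.2, -3. , 39.3]), array([ -0.1,  -3. , -39.9])]
t 14.95 p [0.5406 0.269  0.2782] yaw -5.7 grip 9.4 F [ 0.4 -0.3 -2. ] j [-13.  37. -33.  89.  22.  60. -57.]
shift tool mm (now) [ 1.7 78.2 -2.3]  after turn [ 1.7 78.2 -2.4]  turn rad [ 0.0008  0.0053 -0.0007]
```

View pics/w9.png

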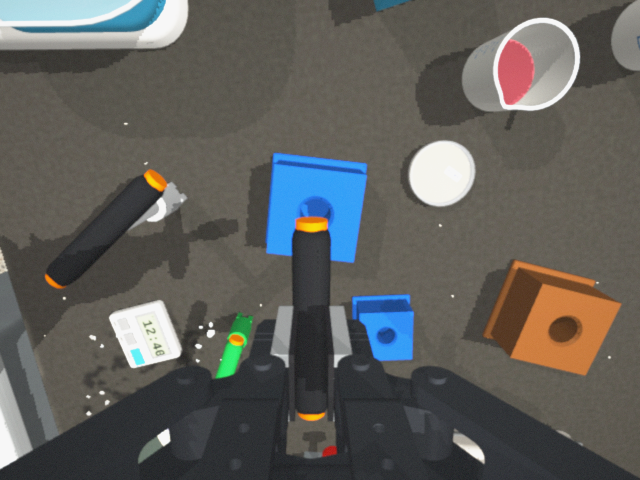

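>>> {"fn": "move_arm", "kwargs": {"motion": [2.2, 20, -3.4, 0, 0, 0, 5, 0, 30, 0, 0, 0, 0, 5, 0, 25, 0, 0, 0, 0, 5, 0, 15, 0, 0, 0, 0, 5, 0, 0, 0, 0, 0, 0, 5]}}

```text
clock: 15.45
tcp_pos: [0.5421, 0.2621, 0.1862]
ee_rot: [[0.995, -0.004, 0.103], [-0.103, -0.004, 0.995], [-0.004, -1.0, -0.004]]
ft_force: [-0.3, -1.0, -1.6]
gripper_width: 0.0097
```

```bash
python3 go.py .542 .2665 .1285 -6; python3 - <<'E'
from h import *
from workcell import ctrl
s=ctrl.read_camera('scene')
cv2.imwrite('pics/s5.png',cv2.resize(s['image'][:,:,::-1][215:325,230:330],None,fx=5.4,fy=5.4,interpolation=cv2.INTER_CUBIC))
E
python3 go.py .542 .2665 .1285 -6
```

```text
t 15.45 p [0.5421 0.2621 0.1862] yaw -5.9 grip 9.7 F [-0.3 -1.  -1.6] j [-14.  43. -30.  95.  26.  49. -60.]
shift tool mm (now) [-0.3 57.7  4.6]  after turn [-0.6 57.7  4.4]  turn rad [ 0.0044  0.0018 -0.0039]
t 15.5 p [0.543  0.2632 0.1878] yaw -5.89 grip 10.0 F [-0.1 -0.5 -0.2] j [-14.  43. -30.  95.  26.  49. -60.]
shift tool mm (now) [-1.2 59.3  3.3]  after turn [-1.3 59.3  3.2]  turn rad [ 0.0021  0.002  -0.0016]
```

View pics/s5.png

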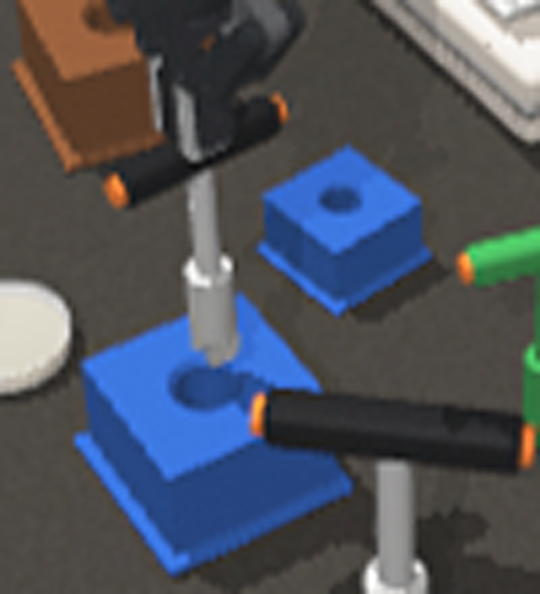

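```bash
python3 - <<'E'
from h import *
s=load('pics/s4.npz')
f=lambda p:z(p,(230,215),5.4)
print('hole',plane(s,f((204,387)),.055),'foot',plane(s,f((218,357)),.0705),'stand ctr',np.mean([plane(s,f(p),.055) for p in((240,297),(338,402),(172,477),(83,362))],0))
print(tri(s,f((117,189)),s,f((117,189)))[1], 'bar mid',plane(s,(f((117,189))+f((280,107)))/2,.188))
# hole from s4 top img / w9
w=load('pics/w9.npz');print('w9 hole',plane(w,(316,211),.055))
w=load('pics/w4.npz');print('w4 hole',plane(w,(481-320+150,218),.055))
E
```

```text
hole [0.54158697 0.26902174 0.055     ] foot [0.53882832 0.26227916 0.0705    ] stand ctr [0.54218572 0.26605672 0.055     ]
0.0 bar mid [0.53968301 0.26276533 0.188     ]
w9 hole [0.54376736 0.27004755 0.055     ]
w4 hole [0.54283519 0.26885451 0.055     ]
```

>>> {"fn": "move_arm", "kwargs": {"motion": [1.5, 0, 4.5, 0, 0, 0, 5, 0, 0, 0, 0, 0, 0, 5, 0, 0, 0, 0, 0, 0, 5]}}

```text
clock: 15.8
tcp_pos: [0.5458, 0.2699, 0.1894]
ee_rot: [[0.995, 0.002, 0.101], [-0.101, 0.001, 0.995], [0.002, -1.0, 0.001]]
ft_force: [-1.0, -0.4, -1.9]
gripper_width: 0.0095
```

```bash
python3 go.py .542 .2665 .1285 -6; python3 - <<'E'
from h import *
from workcell import ctrl
s=ctrl.read_camera('scene')
cv2.imwrite('pics/s6.png',cv2.resize(s['image'][:,:,::-1][215:325,230:330],None,fx=5.4,fy=5.4,interpolation=cv2.INTER_CUBIC))
E
python3 go.py .542 .2665 .1285 -6
```

```text
t 15.8 p [0.5458 0.2699 0.1894] yaw -5.78 grip 9.5 F [-1.  -0.4 -1.9] j [-14.  43. -30.  94.  26.  50. -60.]
shift tool mm (now) [-3.5 60.9 -3.8]  after turn [-3.4 60.9 -3.8]  turn rad [-0.0012  0.0038  0.0016]
t 15.85 p [0.5456 0.2696 0.1892] yaw -5.79 grip 9.6 F [ 0.6 -0.6 -1.4] j [-14.  43. -30.  94.  26.  50. -60.]
shift tool mm (now) [-3.3 60.7 -3.5]  after turn [-3.3 60.7 -3.4]  turn rad [-0.0007  0.0036  0.0012]
```

View pics/s6.png

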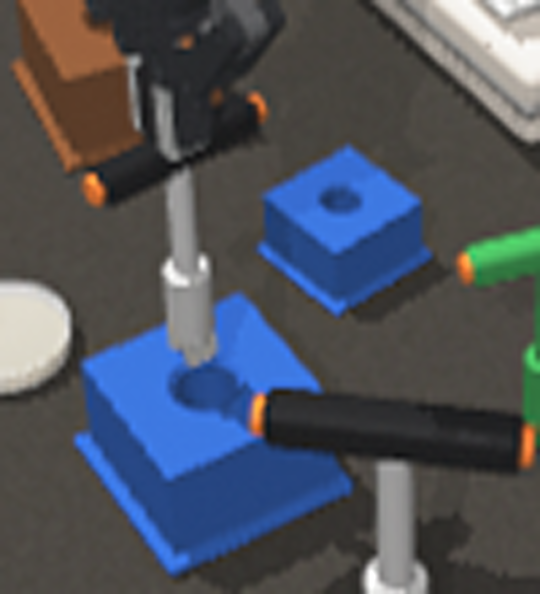

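```bash
python3 - <<'E'
from h import *
s=load('pics/s4.npz')
f=lambda p:z(p,(230,215),5.4)
print('foot',plane(s,f((197,357)),.072),'bar mid',plane(s,(f((95,188))+f((259,106)))/2,.189))
E
python3 go.py .542 .2665 .1285 -6
```

```text
foot [0.54395938 0.26951903 0.072     ] bar mid [0.5452183  0.26909477 0.189     ]
t 15.85 p [0.5456 0.2696 0.1892] yaw -5.79 grip 9.6 F [ 0.6 -0.6 -1.4] j [-14.  43. -30.  94.  26.  50. -60.]
shift tool mm (now) [-3.3 60.7 -3.5]  after turn [-3.3 60.7 -3.4]  turn rad [-0.0007  0.0036  0.0012]
```

>>> {"fn": "move_arm", "kwargs": {"motion": [-2.2, 0, -2, 0, 0, 0, 5, 0, 0, 0, 0, 0, 0, 5, 0, 0, 0, 0, 0, 0, 5, 0, 0, 0, 0, 0, 0, 5, 0, 0, 0, 0, 0, 0, 5]}}

```text
clock: 16.35
tcp_pos: [0.5429, 0.2676, 0.1884]
ee_rot: [[0.995, 0.0, 0.101], [-0.101, -0.0, 0.995], [0.0, -1.0, -0.0]]
ft_force: [-0.6, -0.2, -1.9]
gripper_width: 0.0097
```

```bash
python3 go.py .542 .2675 .1285 -6
```

```text
t 16.35 p [0.5429 0.2676 0.1884] yaw -5.79 grip 9.7 F [-0.6 -0.2 -1.9] j [-14.  43. -30.  95.  26.  49. -60.]
shift tool mm (now) [-0.9 59.9 -0.2]  after turn [-0.9 59.9 -0.2]  turn rad [0.     0.0037 0.0001]
```

Good; lower gently.

>>> {"fn": "move_arm", "kwargs": {"motion": [-0.5, 6, 0, 0, 0, 0, 5, 0, 8, 0, 0, 0, 0, 5, 0, 8, 0, 0, 0, 0, 5, 0, 8, 0, 0, 0, 0, 5, 0, 8, 0, 0, 0, 0, 5, 0, 8, 0, 0, 0, 0, 5, 0, 6, 0, 0, 0, 0, 5, 0, 3, 0, 0, 0, 0, 5, 0, 0, 0, 0, 0, 0, 5]}}

```text
clock: 17.25
tcp_pos: [0.5422, 0.2675, 0.1329]
ee_rot: [[0.995, -0.001, 0.101], [-0.101, -0.0, 0.995], [-0.001, -1.0, -0.0]]
ft_force: [-0.6, 0.1, -1.4]
gripper_width: 0.0096
```

```bash
python3 go.py .542 .2675 .1285 -6
```

```text
t 17.25 p [0.5422 0.2675 0.1329] yaw -5.78 grip 9.6 F [-0.6  0.1 -1.4] j [-15.  47. -27.  98.  29.  43. -63.]
shift tool mm (now) [-0.2  4.4 -0. ]  after turn [-0.2  4.4 -0. ]  turn rad [ 0.0005  0.0038 -0.0005]
```

>>> {"fn": "move_arm", "kwargs": {"motion": [0, 2, 0, 0, 0, 0, 5, 0, 1.5, 0, 0, 0, 0, 5, 0, 1, 0, 0, 0, 0, 5, 0, 0, 0, 0, 0, 0, 5, 0, 0, 0, 0, 0, 0, 5]}}

```text
clock: 17.75
tcp_pos: [0.5425, 0.2677, 0.129]
ee_rot: [[0.995, 0.0, 0.101], [-0.101, 0.0, 0.995], [0.0, -1.0, 0.0]]
ft_force: [0.5, -0.6, -0.7]
gripper_width: 0.0097
```

>>> {"fn": "move_arm", "kwargs": {"motion": [0, 1, 0, 0, 0, 0, 5, 0, 0, 0, 0, 0, 0, 5, 0, 0, 0, 0, 0, 0, 5]}}

```text
clock: 18.05
tcp_pos: [0.543, 0.2682, 0.1287]
ee_rot: [[0.995, 0.002, 0.101], [-0.101, 0.001, 0.995], [0.002, -1.0, 0.001]]
ft_force: [-0.2, 0.5, 5.5]
gripper_width: 0.0099
```

Touching the floor (5.5 N). Release.

>>> {"fn": "move_arm", "kwargs": {"motion": [0, 0, 0, 0, 0, 0, 16, 0, 0, 0, 0, 0, 0, 25, 0, 0, 0, 0, 0, 0, 40, 0, 0, 0, 0, 0, 0, 50, 0, 0, 0, 0, 0, 0, 50]}}

```text
clock: 18.55
tcp_pos: [0.5423, 0.2675, 0.1277]
ee_rot: [[0.995, -0.0, 0.101], [-0.101, -0.0, 0.995], [-0.0, -1.0, -0.0]]
ft_force: [0.6, -0.2, 0.9]
gripper_width: 0.0498
```

>>> {"fn": "move_arm", "kwargs": {"motion": [0, -5, 0, 0, 0, 0, 50, 0, -15, 0, 0, 0, 0, 50, 0, -25, 0, 0, 0, 0, 50, 0, -30, 0, 0, 0, 0, 50, 0, -35, 0, 0, 0, 0, 50, 0, 0, 0, 0, 0, 0, 30]}}

```text
clock: 19.15
tcp_pos: [0.5448, 0.2702, 0.2441]
ee_rot: [[0.995, 0.009, 0.101], [-0.101, 0.006, 0.995], [0.008, -1.0, 0.007]]
ft_force: [1.2, 0.8, 0.6]
gripper_width: 0.0364
```

```bash
python3 - <<'E'
from h import *
from workcell import ctrl
s=ctrl.read_camera('scene');w=ctrl.read_camera('wrist');np.savez('pics/s7.npz',**s)
cv2.imwrite('pics/s7.png',np.hstack([cv2.resize(s['image'][:,:,::-1][215:335,230:310],None,fx=4,fy=4,interpolation=cv2.INTER_CUBIC),w['image'][:,:,::-1][:,150:470]]))
W=load('pics/w1.npz');p=(210.5,99.2)
print('bolt head (z .0475)',plane(W,p,.045))
d=np.array([np.cos(np.radians(79.2)),np.sin(np.radians(79.2))]);print('face out',np.array([.525,-.0685])+.067*d,'home',np.array([.525,-.0685])+.045*d)
E
python3 go.py .539 .012 .25 -10.8
```

```text
bolt head (z .0475) [ 0.53736321 -0.00854824  0.045     ]
face out [ 0.53755455 -0.00268675] home [ 0.53343216 -0.02429707]
t 19.25 p [0.5428 0.268  0.2397] yaw -5.79 grip 30.1 F [-0.7  0.3  0.1] j [-13.  39. -32.  92.  24.  55. -58.]
shift tool mm (now) [  22.1  -10.7 -255. ]  after turn [  44.2  -10.3 -252.1]  turn rad [-0.0016  0.0874  0.0024]
```

View pics/s7.png

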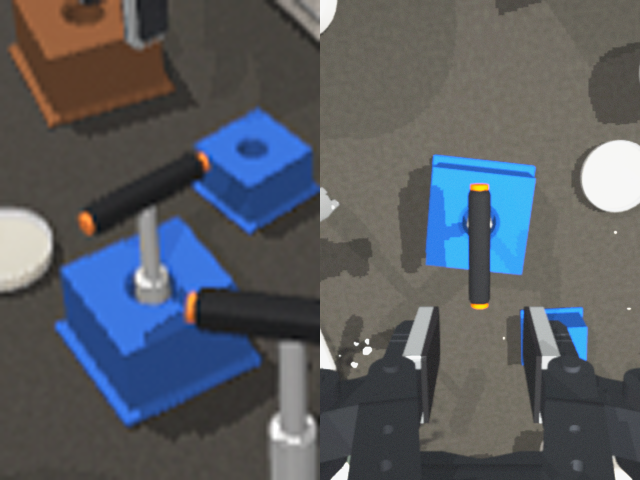

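```bash
python3 - <<'E'
from h import *
a=load('pics/w1.npz')['image'][:130,150:520,::-1];b=load('pics/scene0.npz')['image'][140:250,270:400,::-1]
cv2.imwrite('pics/sh.png',np.vstack([cv2.resize(a,(740,260)),cv2.resize(b,None,fx=3,fy=3).copy().__class__((330,740,3),np.uint8)*0]) if 0 else cv2.resize(a,(740,260)))
cv2.imwrite('pics/sh2.png',cv2.resize(b,None,fx=5,fy=5,interpolation=cv2.INTER_CUBIC))
E
```

```text
(no output)
```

View pics/sh2.png

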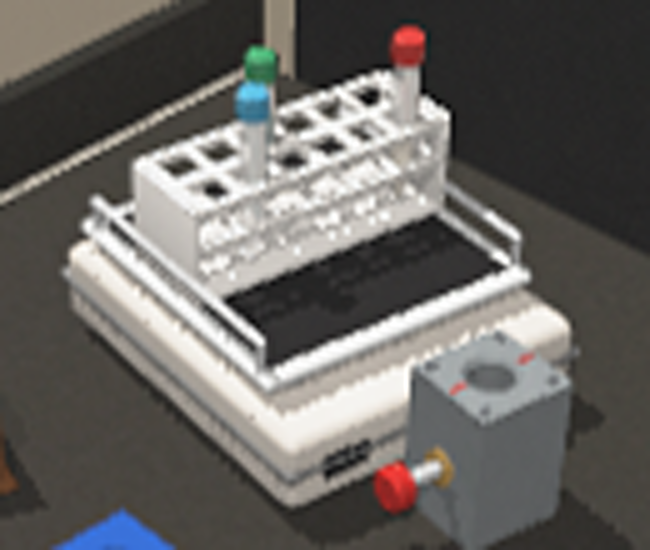

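View pics/sh.png

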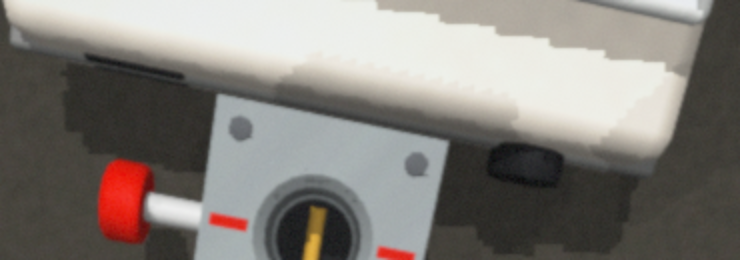

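>>> {"fn": "move_arm", "kwargs": {"motion": [2, 0, -30, 0, 0, 0, 0, 3, 0, -40, 0, 0, 0, 0, 4, 0, -40, 0, 0, 0, 0, 4, 0, -40, 0, 0, 0, 0, 4, 0, -40, 0, 0, 0, 0, 4, 0, -30, 0, 0, 0, 0, 3, 0, -22, 0, 0.087, 0, 0, 0, 0, 0, 0, 0, 0, 0, 0, 0, 0, 0, 0, 0, 0]}}

```text
clock: 20.15
tcp_pos: [0.5413, 0.0246, 0.2374]
ee_rot: [[0.983, -0.001, 0.186], [-0.186, 0.0, 0.983], [-0.001, -1.0, 0.0]]
ft_force: [-0.7, 0.6, 0.1]
gripper_width: 0.0
```

```bash
python3 go.py .5428 .0248 .053 -10.8;  python3 key.py w10; python3 tab.py pics/w10.npz;python3 go.py .5428 .0248 .053 -10.8
```

```text
t 20.15 p [0.5413 0.0246 0.2374] yaw -10.73 grip 0.0 F [-0.7  0.6  0.1] j [ 12.  35. -32. 103.  24.  49. -42.]
shift tool mm (now) [  1.7 184.4   0.4]  after turn [  1.4 184.4   0.4]  turn rad [-0.0001  0.0012 -0.0014]
[([313.96, 290.88], 69)]
[array([ 1.1, -3. , 13.9])]
t 20.2 p [0.5414 0.0258 0.2376] yaw -10.62 grip 0.2 F [-0.9  0.7  0. ] j [ 12.  35. -32. 103.  24.  49. -42.]
shift tool mm (now) [  1.8 184.6  -0.9]  after turn [  1.6 184.6  -0.7]  turn rad [-0.0009  0.0031 -0.001 ]Traceback (most recent call last):
  File "tab.py", line 18, in <module>
    meas(sys.argv[1])
    ~~~~^^^^^^^^^^^^^
  File "tab.py", line 9, in meas
    r=cv2.minAreaRect((P*1e4).astype(np.float32));u=np.linalg.svd(P-P.mean(0))[2][0]
cv2.error: OpenCV(4.12.0) /io/opencv/modules/imgproc/src/convhull.cpp:143: error: (-215:Assertion failed) total >= 0 && (depth == CV_32F || depth == CV_32S) in function 'convexHull'
```

View pics/w10.png

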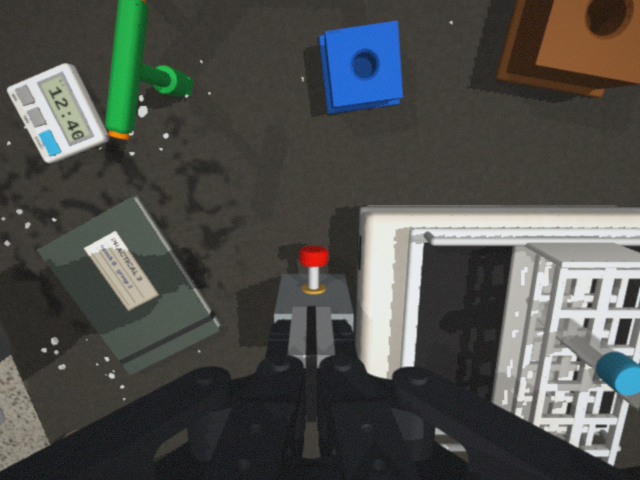

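>>> {"fn": "move_arm", "kwargs": {"motion": [1, 20, 0, 0, 0, 0, 0, 0, 35, 0, 0, 0, 0, 0, 0, 35, 0, 0, 0, 0, 0, 0, 30, 0, 0, 0, 0, 0, 0, 25, 0, 0, 0, 0, 0, 0, 20, 0, 0, 0, 0, 0, 0, 12, 0, 0, 0, 0, 0, 0, 5, 0, 0, 0, 0, 0, 0, 0, 0, 0, 0, 0, 0, 0, 0, 0, 0, 0, 0, 0]}}

```text
clock: 21.2
tcp_pos: [0.5435, 0.0247, 0.0566]
ee_rot: [[0.982, 0.001, 0.186], [-0.186, 0.0, 0.982], [0.001, -1.0, 0.001]]
ft_force: [-0.7, -1.1, -0.1]
gripper_width: -0.0004
```

```bash
python3 go.py .5353 -.0136 .055 -10.8; python3 key.py w11; python3 - <<'E'
from h import *
from workcell import ctrl
s=ctrl.read_camera('scene')
cv2.imwrite('pics/s8.png',cv2.resize(s['image'][:,:,::-1][170:260,310:410],None,fx=6,fy=6,interpolation=cv2.INTER_CUBIC))
E
```

```text
t 21.2 p [0.5435 0.0247 0.0566] yaw -10.74 grip -0.4 F [-0.7 -1.1 -0.1] j [  4.  50. -20. 111.  37.  26. -53.]
shift tool mm (now) [ -0.9   1.6 -39.2]  after turn [ -0.8   1.6 -39.2]  turn rad [-0.0007  0.001   0.0014]
[([316.25, 438.75], 4)]
[array([  2.1,  -3. , -50.9])]
```

View pics/w11.png

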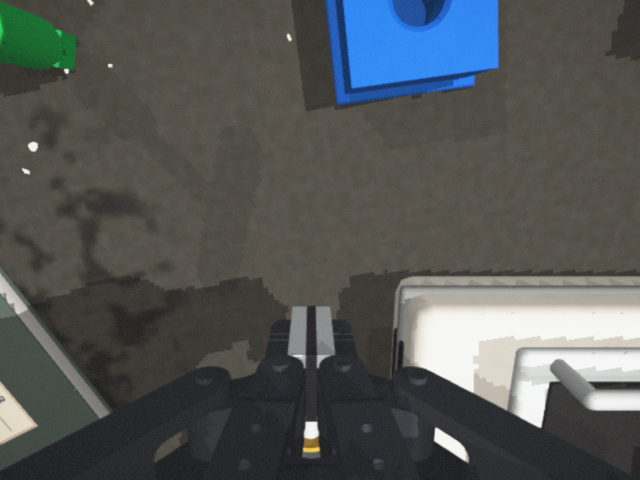

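View pics/s8.png

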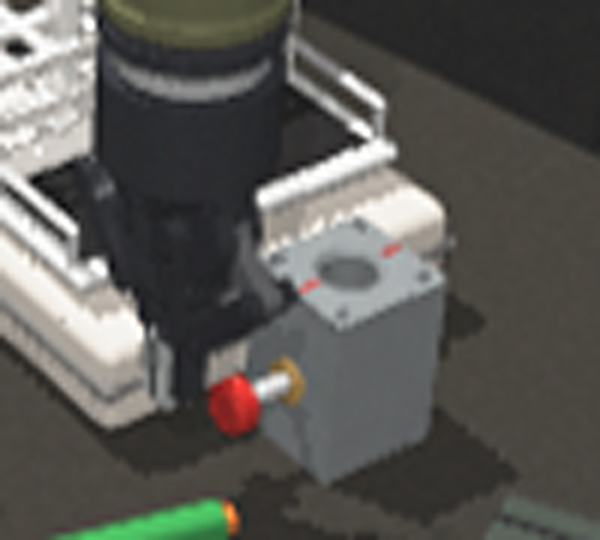

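>>> {"fn": "move_arm", "kwargs": {"motion": [-0.5, 2, -5, 0, 0, 0, 0, 0, 0, -5, 0, 0, 0, 0, 0, 0, -4, 0, 0, 0, 0, 0, 0, -3, 0, 0, 0, 0, 0, 0, -3, 0, 0, 0, 0, 0, 0, -3, 0, 0, 0, 0]}}

```text
clock: 21.9
tcp_pos: [0.538, 0.0015, 0.0539]
ee_rot: [[0.982, 0.0, 0.187], [-0.187, 0.0, 0.982], [0.0, -1.0, 0.0]]
ft_force: [0.2, 0.6, 1.4]
gripper_width: -0.0001
```

```bash
python3 go.py .5353 -.0136 .055 -10.8
```

```text
t 21.9 p [0.538  0.0015 0.0539] yaw -10.77 grip -0.1 F [0.2 0.6 1.4] j [  7.  50. -20. 112.  38.  25. -52.]
shift tool mm (now) [  0.2  -1.1 -15.3]  after turn [  0.2  -1.1 -15.3]  turn rad [-0.      0.0005  0.0001]
```

>>> {"fn": "move_arm", "kwargs": {"motion": [0, 0, -3, 0, 0, 0, 0, 0, 0, -3, 0, 0, 0, 0, 0, 0, -3, 0, 0, 0, 0, 0, 0, -3, 0, 0, 0, 0, 0, 0, -2, 0, 0, 0, 0, 0, 0, 0, 0, 0, 0, 0]}}

```text
clock: 22.5
tcp_pos: [0.5353, -0.0125, 0.0538]
ee_rot: [[0.982, -0.0, 0.187], [-0.187, -0.0, 0.982], [-0.0, -1.0, -0.0]]
ft_force: [-0.7, 0.5, -0.1]
gripper_width: -0.0001
```

```bash
python3 go.py .5353 -.0136 .055 -10.8;python3 - <<'E'
from h import *
from workcell import ctrl
s=ctrl.read_camera('scene');np.savez('pics/s9.npz',**s)
cv2.imwrite('pics/s9.png',cv2.resize(s['image'][:,:,::-1][170:260,310:410],None,fx=6,fy=6,interpolation=cv2.INTER_CUBIC))
E
```

```text
t 22.5 p [ 0.5353 -0.0125  0.0538] yaw -10.8 grip -0.1 F [-0.7  0.5 -0.1] j [  8.  50. -20. 112.  38.  25. -51.]
shift tool mm (now) [ 0.2 -1.2 -1.1]  after turn [ 0.2 -1.2 -1.1]  turn rad [ 0.0004 -0.     -0.0001]
```

View pics/s9.png

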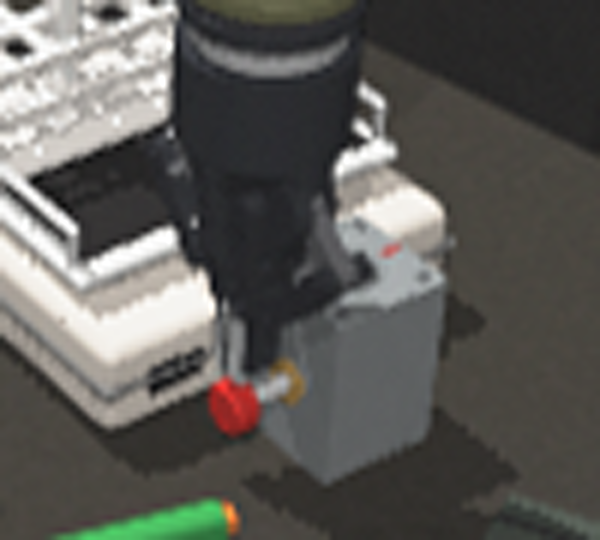

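```bash
python3 - <<'E'
from h import *
s=load('pics/s9.npz')
f=lambda p:z(p,(310,170),6)
for zz in (.02,.03,.04,.05,.06,.07): print(zz,((proj(s,(.5353,-.0125,zz))-(310,170)+.5)*6).round(0),plane(s,f((262,372)),zz).round(3),'head',plane(s,f((233,405)),zz).round(3))
# bolt head via tri
print(tri(s,f((233,408)),load('pics/w1.npz'),(203,101)))
E
```

```text
0.02 [239. 439.] [ 0.558 -0.055  0.02 ] head [ 0.552 -0.028  0.02 ]
0.03 [240. 422.] [ 0.551 -0.045  0.03 ] head [ 0.545 -0.019  0.03 ]
0.04 [242. 404.] [ 0.543 -0.036  0.04 ] head [ 0.537 -0.009  0.04 ]
0.05 [243. 387.] [ 0.536 -0.026  0.05 ] head [ 0.53 -0.    0.05]
0.06 [244. 369.] [ 0.528 -0.017  0.06 ] head [0.522 0.009 0.06 ]
0.07 [246. 352.] [ 0.521 -0.007  0.07 ] head [0.515 0.018 0.07 ]
(array([ 0.53505757, -0.00423815,  0.04333156]), np.float64(0.0031125884608050546))
```

```bash
python3 key.py w12; python3 - <<'E'
from h import *
from workcell import ctrl
a=load('pics/w12.npz')['image'][260:480,200:440,::-1]
cv2.imwrite('pics/w12z.png',cv2.resize(a,None,fx=3,fy=2.7))
w=load('pics/w12.npz');t=ctrl.get_state()
for p in((0,0,0),(0,.019,0),(0,.019,.011)): print(proj(w,t['tcp_pos']+t['ee_rot']@np.array(p)))
E
```

```text
[]
[]
[310.91126666 321.46883222]
[310.96705783 301.63834058]
[310.94027264 277.25184879]
```

View pics/w12z.png

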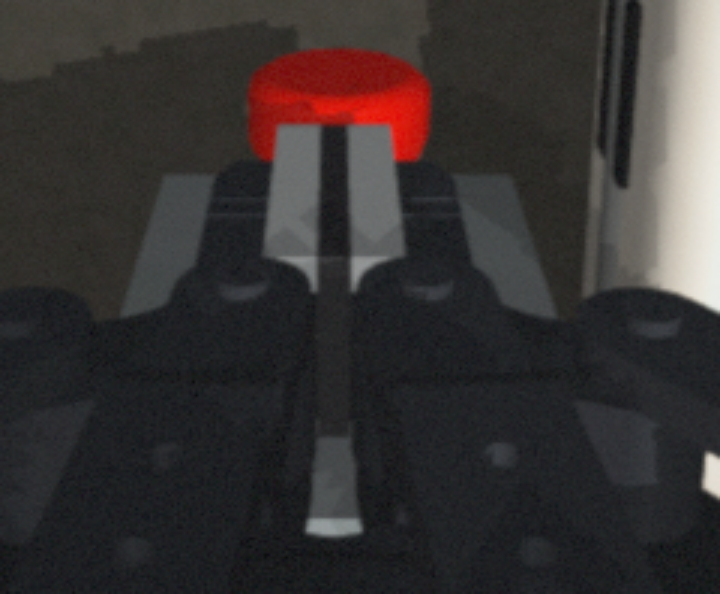

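>>> {"fn": "move_arm", "kwargs": {"motion": [0, -4, 0, 0, 0, 0, 0, 0, 0, 10, 0, 0, 0, 0, 0, 0, 15, 0, 0, 0, 0, 0, 0, 15, 0, 0, 0, 0, 0, 0, 0, -0.12, 0, 0, 0, 0, 0, 0, -0.12, 0, 0, 0, 0, 0, 0, -0.11, 0, 0, 0, 0, 0, 0, 0, 0, 0, 0]}}

```text
clock: 23.4
tcp_pos: [0.5436, 0.0362, 0.0566]
ee_rot: [[0.984, -0.06, 0.166], [-0.176, -0.333, 0.926], [-0.0, -0.941, -0.338]]
ft_force: [0.8, 1.6, -0.3]
gripper_width: 0.0
```

```bash
cat > tip.py <<'E'
from h import *
from workcell import ctrl
import sys
t=ctrl.get_state();p=np.array(t['tcp_pos']);R=np.array(t['ee_rot'])
b=np.array([np.cos(np.radians(79.2)),np.sin(np.radians(79.2)),0]);n=np.array([-b[1],b[0],0])
r=p-np.array([.525,-.0685,0])
print('t',t['clock'],'along bolt mm',(r@b*1e3).round(1),'across(left of b)',(r@n*1e3).round(1),'z',(p[2]*1e3).round(1),'F',np.round(t['ft_force'],1),'tilt',np.degrees(np.arcsin((R[:,1]@-b))).round(1))
s=ctrl.read_camera('scene');np.savez('pics/%s.npz'%sys.argv[1],**s)
cv2.imwrite('pics/%s.png'%sys.argv[1],cv2.resize(s['image'][:,:,::-1][170:260,310:410],None,fx=6,fy=6,interpolation=cv2.INTER_CUBIC))
E
python3 tip.py s10
```

```text
t 23.4 along bolt mm 106.3 across(left of b) 1.4 z 56.6 F [ 0.8  1.6 -0.3] tilt 19.8
```

View pics/s10.png

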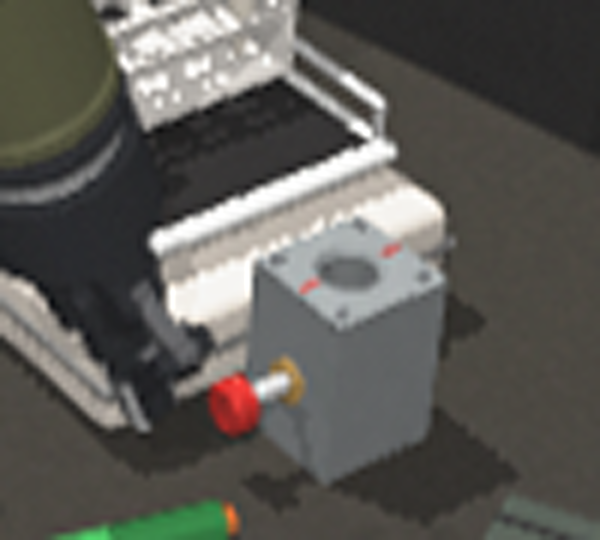

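```bash
python3 - <<'E'
from h import *
from workcell import ctrl
s=load('pics/s10.npz');t=ctrl.get_state();p=np.array(t['tcp_pos']);R=np.array(t['ee_rot'])
for a in(0,.005,.01,.019):
  print(a,[((proj(s,p+R@np.array((0,a,b)))-(310,170)+.5)*6).round(0).tolist() for b in(-.011,0,.011)],(p+R@np.array((0,a,-.011))).round(4))
E
```

```text
0 [[181.0, 398.0], [161.0, 413.0], [142.0, 429.0]] [0.5412 0.022  0.0608]
0.005 [[184.0, 405.0], [164.0, 420.0], [145.0, 436.0]] [0.5409 0.0203 0.0561]
0.01 [[186.0, 412.0], [167.0, 427.0], [147.0, 442.0]] [0.5406 0.0187 0.0514]
0.019 [[191.0, 424.0], [172.0, 439.0], [152.0, 454.0]] [0.5401 0.0156 0.0429]
```

>>> {"fn": "move_arm", "kwargs": {"motion": [0, 8, 3, 0, 0, 0, 0, 0, 7, 2.5, 0, 0, 0, 0, 0, 3.4, -9.4, 0, 0, 0, 0, 0, 3.4, -9.4, 0, 0, 0, 0, 0, 1.7, -4.7, 0, 0, 0, 0, 0, 0, 0, 0, 0, 0, 0, 0, 0, 0, 0, 0, 0, 0]}}

```text
clock: 24.15
tcp_pos: [0.5384, 0.0023, 0.0423]
ee_rot: [[0.982, -0.064, 0.176], [-0.188, -0.337, 0.923], [0.0, -0.939, -0.343]]
ft_force: [-0.6, 1.1, -0.1]
gripper_width: -0.0
```

```bash
python3 tip.py s11; python3 key.py w13
```

```text
t 24.15 along bolt mm 72.1 across(left of b) 0.2 z 42.3 F [-0.6  1.1 -0.1] tilt 20.1
[]
[]
```

View pics/s11.png

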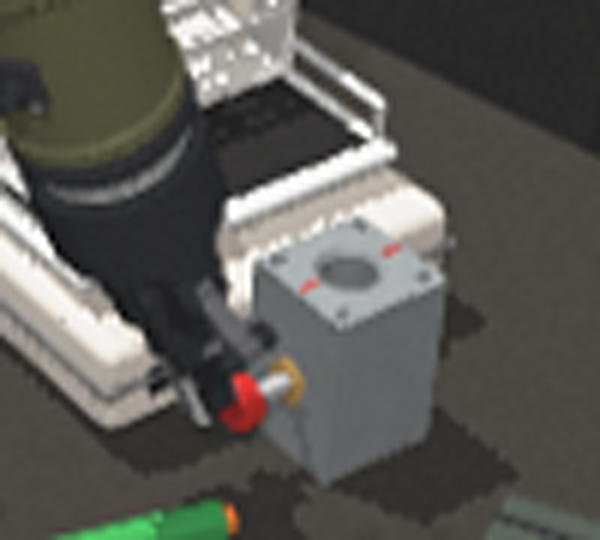

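View pics/w13.png

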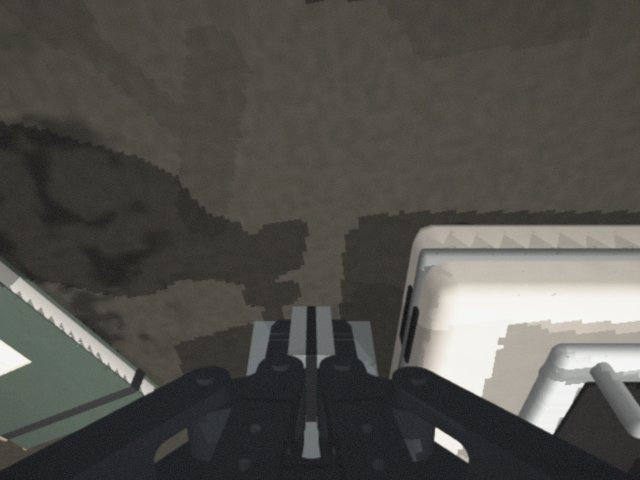

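>>> {"fn": "move_arm", "kwargs": {"motion": [0, 1, -2.8, 0, 0, 0, 0, 0, 1, -2.8, 0, 0, 0, 0, 0, 1, -2.8, 0, 0, 0, 0, 0, 0.7, -1.9, 0, 0, 0, 0, 0, 0, 0, 0, 0, 0, 0]}}

```text
clock: 24.75
tcp_pos: [0.5362, -0.0082, 0.042]
ee_rot: [[0.982, -0.064, 0.176], [-0.187, -0.337, 0.923], [0.0, -0.939, -0.343]]
ft_force: [0.3, 1.6, -0.1]
gripper_width: 0.0003
```

```bash
python3 tip.py s12
```

```text
t 24.75 along bolt mm 61.3 across(left of b) 0.3 z 42.0 F [ 0.3  1.6 -0.1] tilt 20.1
```

View pics/s12.png

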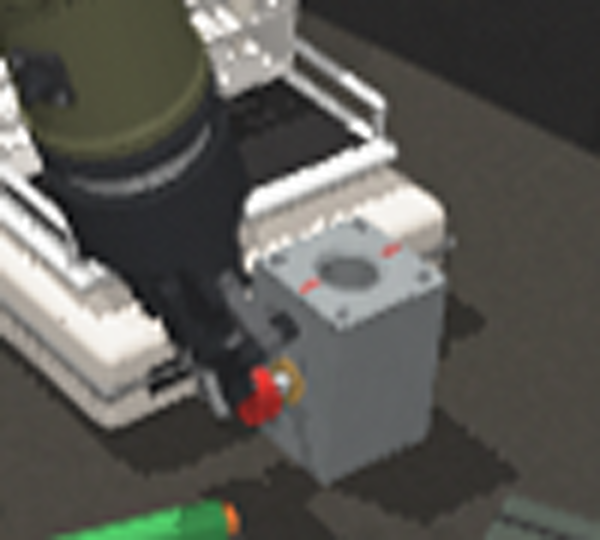

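>>> {"fn": "move_arm", "kwargs": {"motion": [0, 0.7, -1.9, 0, 0, 0, 0, 0, 0.7, -1.9, 0, 0, 0, 0, 0, 0, 0, 0, 0, 0, 0]}}

```text
clock: 25.1
tcp_pos: [0.5354, -0.0124, 0.0421]
ee_rot: [[0.982, -0.064, 0.176], [-0.187, -0.337, 0.923], [0.0, -0.939, -0.343]]
ft_force: [-0.5, 0.6, 0.5]
gripper_width: 0.0004
```

```bash
python3 tip.py s13
```

```text
t 25.1 along bolt mm 57.0 across(left of b) 0.3 z 42.1 F [-0.5  0.6  0.5] tilt 20.1
```

View pics/s13.png

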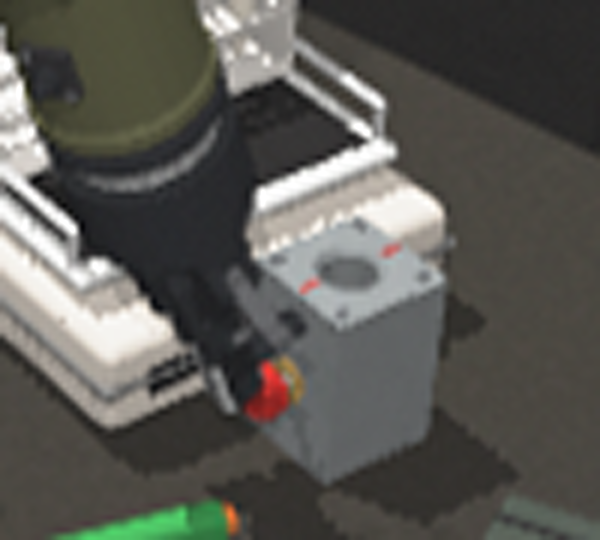

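>>> {"fn": "move_arm", "kwargs": {"motion": [0, 0.7, -1.9, 0, 0, 0, 0, 0, 0, 0, 0, 0, 0, 0]}}

```text
clock: 25.35
tcp_pos: [0.535, -0.0143, 0.0421]
ee_rot: [[0.982, -0.064, 0.176], [-0.187, -0.337, 0.923], [0.0, -0.939, -0.343]]
ft_force: [1.1, 1.1, 0.5]
gripper_width: -0.0002
```

>>> {"fn": "move_arm", "kwargs": {"motion": [0, 0.5, -1.4, 0, 0, 0, 0, 0, 0, 0, 0, 0, 0, 0]}}

```text
clock: 25.55
tcp_pos: [0.5348, -0.0157, 0.0421]
ee_rot: [[0.982, -0.064, 0.176], [-0.187, -0.337, 0.923], [0.0, -0.939, -0.343]]
ft_force: [1.2, 1.5, 0.3]
gripper_width: -0.0003
```

```bash
python3 tip.py s14
```

```text
t 25.55 along bolt mm 53.7 across(left of b) 0.3 z 42.1 F [1.2 1.5 0.3] tilt 20.1
```

View pics/s14.png

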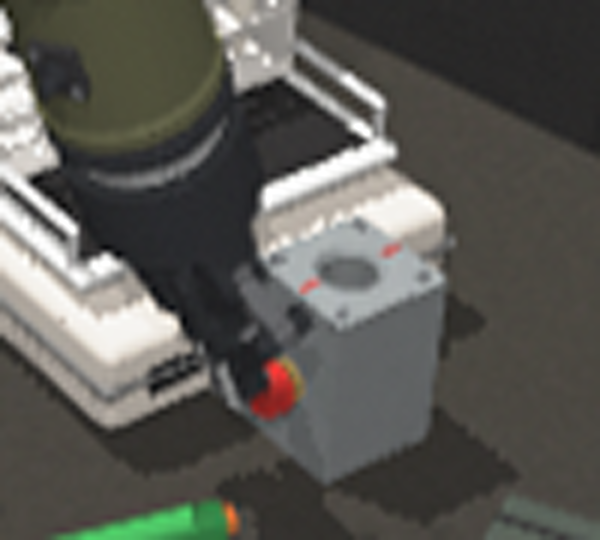

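Nearly home, low force. A bit more until the force rises.

>>> {"fn": "move_arm", "kwargs": {"motion": [0, 0.4, -1, 0, 0, 0, 0, 0, 0, 0, 0, 0, 0, 0]}}

```text
clock: 25.8
tcp_pos: [0.5346, -0.0166, 0.042]
ee_rot: [[0.982, -0.064, 0.176], [-0.187, -0.337, 0.923], [0.0, -0.939, -0.343]]
ft_force: [-0.0, 2.4, 0.5]
gripper_width: -0.0001
```

>>> {"fn": "move_arm", "kwargs": {"motion": [0, 0.4, -1, 0, 0, 0, 0, 0, 0, 0, 0, 0, 0, 0]}}

```text
clock: 26.0
tcp_pos: [0.5344, -0.0178, 0.042]
ee_rot: [[0.982, -0.064, 0.176], [-0.187, -0.337, 0.923], [0.0, -0.939, -0.343]]
ft_force: [0.5, 1.7, 0.1]
gripper_width: -0.0002
```

```bash
python3 tip.py s15
```

```text
t 26.0 along bolt mm 51.6 across(left of b) 0.3 z 42.0 F [0.5 1.7 0.1] tilt 20.1
```

View pics/s15.png

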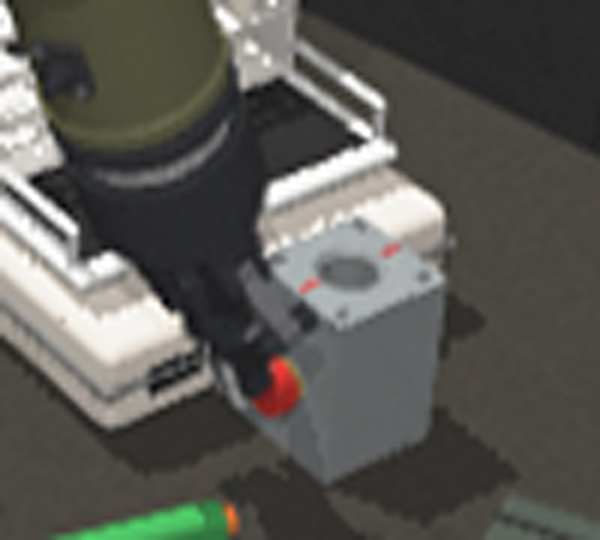

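>>> {"fn": "move_arm", "kwargs": {"motion": [0, 0.4, -1, 0, 0, 0, 0, 0, 0, 0, 0, 0, 0, 0]}}

```text
clock: 26.25
tcp_pos: [0.5342, -0.0186, 0.042]
ee_rot: [[0.982, -0.064, 0.176], [-0.187, -0.337, 0.923], [0.0, -0.939, -0.343]]
ft_force: [0.9, 2.1, -0.4]
gripper_width: 0.0
```

>>> {"fn": "move_arm", "kwargs": {"motion": [0, 0.4, -1, 0, 0, 0, 0, 0, 0, 0, 0, 0, 0, 0]}}

```text
clock: 26.45
tcp_pos: [0.5343, -0.0187, 0.0419]
ee_rot: [[0.983, -0.063, 0.175], [-0.186, -0.335, 0.923], [0.0, -0.94, -0.341]]
ft_force: [1.5, 3.3, 2.1]
gripper_width: 0.0
```

>>> {"fn": "move_arm", "kwargs": {"motion": [0, 0.4, -1, 0, 0, 0, 0, 0, 0, 0, 0, 0, 0, 0]}}

```text
clock: 26.65
tcp_pos: [0.5343, -0.0188, 0.0419]
ee_rot: [[0.983, -0.062, 0.175], [-0.185, -0.334, 0.924], [0.001, -0.94, -0.34]]
ft_force: [1.2, 6.2, 3.0]
gripper_width: -0.0003
```

>>> {"fn": "move_arm", "kwargs": {"motion": [0, 0.4, -1, 0, 0, 0, 0, 0, 0.4, -1, 0, 0, 0, 0, 0, 0, 0, 0, 0, 0, 0]}}

```text
clock: 26.95
tcp_pos: [0.5344, -0.0188, 0.0418]
ee_rot: [[0.983, -0.061, 0.174], [-0.184, -0.331, 0.925], [0.001, -0.942, -0.337]]
ft_force: [0.5, 9.9, 4.6]
gripper_width: 0.0
```

```bash
python3 tip.py s16; python3 key.py w16
```

```text
t 26.95 along bolt mm 50.6 across(left of b) 0.1 z 41.8 F [0.5 9.9 4.6] tilt 19.7
[]
[]
```

View pics/s16.png

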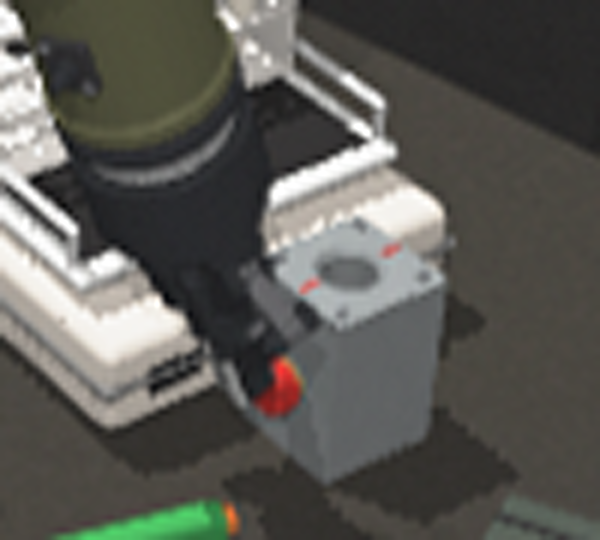

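>>> {"fn": "move_arm", "kwargs": {"motion": [0, -2, 5, 0, 0, 0, 0, 0, -5, 14, 0, 0, 0, 0, 0, -14, 35, 0, 0, 0, 0, 0, -18, 45, 0, 0, 0, 0, 0, -20, 40, 0, 0, 0, 0, 0, -40, 0, 0, 0, 0, 0, 0, -40, 0, 0, 0, 0, 0, 0, -30, 0, 0, 0, 0, 0, 0, 0, 0, 0, 0, 0, 0]}}

```text
clock: 27.95
tcp_pos: [0.5705, 0.1655, 0.1563]
ee_rot: [[0.983, -0.058, 0.176], [-0.186, -0.334, 0.924], [0.005, -0.941, -0.338]]
ft_force: [0.1, 0.3, 0.4]
gripper_width: 0.0
```

```bash
python3 tip.py s17; python3 go.py 0.452 -0.0 0.24 -90;python3 - <<'E'
from h import *
from workcell import ctrl
c=ctrl.read_camera('top');np.savez('pics/t17.npz',**c)
cv2.imwrite('pics/t17.png',cv2.resize(c['image'][225:285,360:435,::-1],None,fx=8,fy=8,interpolation=cv2.INTER_CUBIC))
b=np.array([np.cos(np.radians(79.2)),np.sin(np.radians(79.2)),0])
for d in (0,.002,.004): print(d,((proj(c,np.array([.525,-.0685,.04])+b*(.045+d))-(360,225)+.5)*8).round(0))
E
```

```text
t 27.95 along bolt mm 238.4 across(left of b) -0.9 z 156.3 F [0.1 0.3 0.4] tilt 19.8
t 28.0 p [0.5693 0.1635 0.1543] yaw -10.74 grip -0.2 F [ 1.1 -0.2  0. ] j [-22.  48. -14.  89.  29.  61. -61.]
shift tool mm (now) [ -84.5  -18.4 -200.9]  after turn [ 163.5  -85.7 -117.3]  turn rad [0.2894 1.3679 0.2429]
0 [146. 254.]
0.002 [139. 253.]
0.004 [133. 252.]
```

View pics/t17.png

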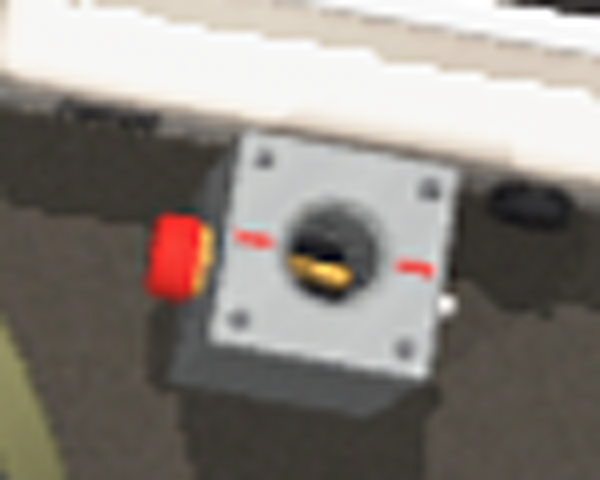

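View pics/s17.png

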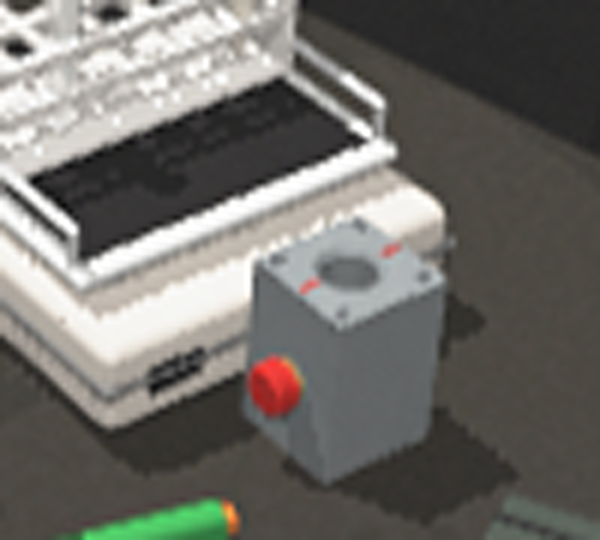

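```bash
python3 - <<'E'
from h import *
b=np.array([np.cos(np.radians(79.2)),np.sin(np.radians(79.2)),0]);o=np.array([.525,-.0685,.04])
from itertools import product
for a,c,box in(('top0','t17',(365,240,395,270)),('scene0','s17',(340,220,365,250))):
    A,C=load(f'pics/{a}.npz'),load(f'pics/{c}.npz')
    def cen(I):
        h=cv2.cvtColor(I['image'],cv2.COLOR_RGB2HSV);m=(cv2.inRange(h,(0,150,80),(8,255,255))|cv2.inRange(h,(172,150,80),(180,255,255)))
        k=np.zeros_like(m);x0,y0,x1,y1=box;k[y0:y1,x0:x1]=m[y0:y1,x0:x1]
        M=cv2.moments(k,True);return np.array([M['m10'],M['m01']])/M['m00'],M['m00'],np.argwhere(k)[:,1].min()
    u,v=cen(A),cen(C);e=proj(A,o+b*.0605);f=proj(A,o+b*.0385)
    print(a,u,v,'pred',e.round(1),f.round(1),'shift mm est',22*np.dot(v[0]-u[0],f-e)/np.dot(f-e,f-e))
E
```

```text
top0 (array([372.56060606, 254.86363636]), 66.0, np.int64(369)) (array([381.515625, 256.609375]), 64.0, np.int64(378)) pred [371.2 255.1] [380.6 256.8] shift mm est 21.030674686314384
scene0 (array([348.53968254, 237.22222222]), 63.0, np.int64(345)) (array([355.3559322 , 234.05084746]), 59.0, np.int64(352)) pred [348.6 237.3] [355.2 234.3] shift mm est 22.902308836166128
```

>>> {"fn": "move_arm", "kwargs": {"motion": [0, 0, 0, 0.12, 0, 0, 0, 0, 0, 0, 0.12, 0, 0, 0, 0, 0, 0, 0.107, 0, 0, 0, 0, -40, 0, 0, 0, 0, 0, 0, 0, -40, 0, 0, 0, 0, 0, 0, -45, 0, 0, 0, 0, 0, 0, -45, 0, 0, 0, 0, 0, 0, -45, 0, 0, 0, 0, 0, 0, -45, 0, 0, 0, 0, 0, 0, -30, 0, 0, 0, 0]}}

```text
clock: 29.05
tcp_pos: [0.5186, -0.0882, 0.1917]
ee_rot: [[0.981, -0.007, 0.192], [-0.192, -0.005, 0.981], [-0.006, -1.0, -0.007]]
ft_force: [0.8, 0.4, -0.4]
gripper_width: 0.0001
```

>>> {"fn": "move_arm", "kwargs": {"motion": [0, 0, -15, 0, 0, 0, 0, 0, 15, 0, 0, 0, 0, 0, 0, 10, 0, 0, 0, 0, 0, 0, 0, 0, 0, 0, 0, 0]}}

```text
clock: 29.45
tcp_pos: [0.5177, -0.0967, 0.1669]
ee_rot: [[0.983, -0.005, 0.185], [-0.185, -0.002, 0.983], [-0.004, -1.0, -0.003]]
ft_force: [-0.2, 1.3, -0.6]
gripper_width: 0.0001
```

```bash
python3 go.py 0.513 -0.1 0.17 -10.8; python3 key.py w18; python3 tab.py pics/w18.npz
python3 - <<'E'
from h import *
w=load('pics/w18.npz');b=np.array([np.cos(np.radians(79.2)),np.sin(np.radians(79.2)),0]);o=np.array([.525,-.0685,0])
h=cv2.cvtColor(w['image'],cv2.COLOR_RGB2HSV);m=(cv2.inRange(h,(0,150,60),(8,255,255))|cv2.inRange(h,(172,150,60),(180,255,255)))
P=np.array([[*q,1] for q in np.argwhere(m)[:,::-1]])
pts=np.array([plane(w,q[:2],.045)-o for q in P]);al=pts@b*1e3;ac=pts[:,:2]@np.array([-b[1],b[0]])*1e3
k=(abs(ac)<4)&(al>28)&(al<75);print('outermost red along bolt (z.04-.05):',np.percentile(al[k],[1,50,99]).round(1),k.sum())
for d in(.043,.045,.047,.049):print(d,proj(w,o+b*d+np.array([0,0,.04])).round(1))
E
```

```text
t 29.45 p [ 0.5177 -0.0967  0.1669] yaw -10.67 grip 0.1 F [-0.2  1.3 -0.6] j [ 21.  39. -25. 109.  26.  38. -31.]
shift tool mm (now) [-4.  -3.1 -4.1]  after turn [-4.  -3.1 -4.1]  turn rad [ 0.0027  0.0024 -0.0044]
[([315.43, 202.14], 152)]
[array([ 1.6, -3.1, 46.7])]
tab n 220 ctr [ 0.52536821 -0.06843243] size mm [17.96843872  4.68897552] yaw svd 73.04192266191606
red [[0.5318, -0.0333, 0.09], [0.5294, -0.0465, 0.09], [0.5209, -0.0907, 0.09]]
line yaw 79.67500694922808 mid [ 0.53063795 -0.03989361  0.09      ]
outermost red along bolt (z.04-.05): [32.2 38.7 45.1] 297
0.043 [315.3 124.6]
0.045 [315.3 121.3]
0.047 [315.3 117.9]
0.049 [315.4 114.5]
```

View pics/w18.png

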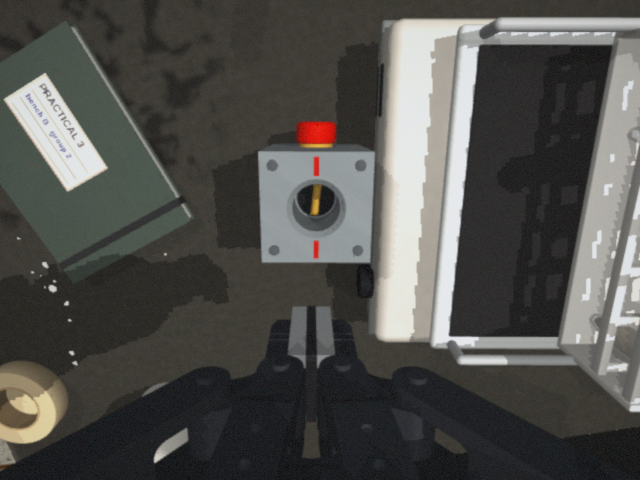

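>>> {"fn": "move_arm", "kwargs": {"motion": [0, -30, 0, 0, 0, 0, 0, 0, -40, 0, 0, 0, 0, 0, 0, 0, 0, 0, 0, 0, 0, 0, 0, 0, 0, 0, 0, 0, 0, 0, 0, 0, 0, 0, 0]}}

```text
clock: 30.0
tcp_pos: [0.5185, -0.0973, 0.2381]
ee_rot: [[0.983, -0.002, 0.186], [-0.186, -0.003, 0.983], [-0.001, -1.0, -0.003]]
ft_force: [0.1, -0.4, -0.3]
gripper_width: -0.0003
```

```bash
python3 - <<'E'
from h import *
from workcell import ctrl
t=ctrl.read_camera('top');s=ctrl.read_camera('scene')
cv2.imwrite('pics/f.png',np.hstack([cv2.resize(t['image'][:,:,::-1],(400,300)),cv2.resize(s['image'][:,:,::-1],(400,300))]))
a=cents(t,(5,120,120),(20,255,255),(215,210,300,270));b=cents(s,(5,120,120),(20,255,255),(235,245,300,275));print(a,b)
A=[np.array(q[0]) for q in a][:2];B=sorted([q[0] for q in b])[:2]
for u in A:
  print([(x.round(4),round(e,4)) for x,e in (tri(t,u,s,v) for v in B)])
print(ctrl.get_state()['clock'],ctrl.get_state()['ft_force'])
E
```

```text
[([229.75, 244.75], 12), ([265.56, 248.22], 9)] [([280.57, 254.86], 7), ([251.06, 270.19], 16)]
[(array([0.5472, 0.3048, 0.1277]), np.float64(0.0007)), (array([0.5147, 0.2785, 0.1867]), np.float64(0.0522))]
[(array([0.5707, 0.2539, 0.0705]), np.float64(0.0596)), (array([0.5383, 0.2271, 0.1288]), np.float64(0.0008))]
30.1 [ 0.50776173  0.68328375 -0.22949537]
```

View pics/f.png

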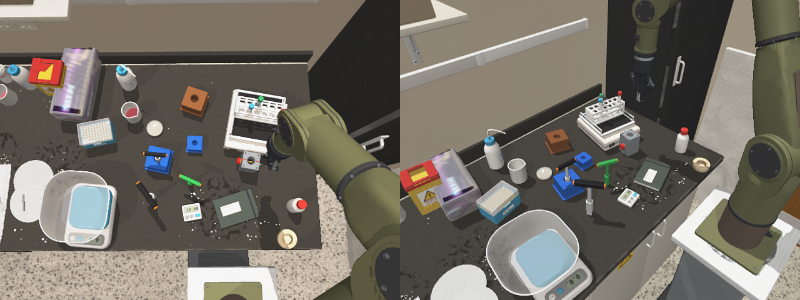

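```bash
python3 -c "
from workcell import ctrl
print(ctrl.close_job())"
```

```text
the job is handed in; nothing more can be done
None
```

The shaker is locked and the job is handed in at about 30 s of the 58 s. I turned the spindle with the key from the larger blue stand, put the key back, and pushed the bolt home. No verdict was given; these are my own last checks:

- **Bolt:** the wrist camera puts the red head's outer face 45.1 mm from the spindle axis (home is 45). Its shift between the first and last pictures came out at 21.0 mm (top view) and 22.9 mm (scene view), against 22 expected. The push stopped firmly, with the force rising to about 10 N.
- **Tab:** it sits about 0.11 rad off the bolt's line, inside the 0.2 rad limit but not exact. It lagged the key by more than I had allowed for, and I did not re-turn it.
- **Key:** the crossbar is level at 128 mm, the height it started at. Its centre is within 1–2 mm of where it first stood, so it is upright and right down.
- **Bystanders:** I saw nothing displaced in the last top and scene views. I did not measure their positions.

Three things did not go as expected:

- **First bolt push:** it missed. The closed fingertips passed over the head, because in the images they reach only about 0–4 mm past the TCP rather than the stated 19 mm. I backed out, tilted the tool 20° and pushed again lower.
- **Grip width:** the gripper read about 9.7 mm on the 14 mm crossbar. The hold was firm all the same.
- **Returning the key:** the arm's position was a few mm off above the stand, so I corrected it from the scene camera before lowering.

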